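Clip the spoon rest onto the mixing bowl

TASK

Squeeze the sprung bamboo spoon-rest clip off the front edge of the pulled-out spice tray and let it close, upright, astride the rim of the white mixing bowl, anywhere around it, so that it holds there by itself. Then push the tray fully home into the spice rack. Be gentle with the ceramic bowl: do not press hard on it or shove it along, and leave the other kitchen things where they are.

Things in the scene. Friction and masses are not known exactly. Their poses are not given: they have to be found in the camera images.
- clip: Sprung bamboo clip (big clothes peg), 114 mm tall, 30 wide, 90 g, at first astride the tray's front panel. Origin on the pivot pin, z from jaws to handles, y the closing line, x along the clamped edge. Frame of the -y lever: upright on a 6 mm edge, leans 0.27 rad when fully squeezed. Jaws reach to z = -53, free throat up to z = -12. A wire spoon cradle juts 36 mm to +x.
- clip_handles (a point): Place to squeeze, (0, 0, 42 mm) in the clip's frame. The two flat handles rise from the pivot to z = +60 mm, splayed: on a 6 mm edge 56 mm over their outer faces at the top, 35 mm at z = +20. Fully squeezed (about 13 N) they stand parallel, 24 mm over all, and the jaws are 30 mm apart.
- clip_mouth (a point): Point of the clip between its jaw pads, at (0, 0, -45 mm) in the clip's frame.
- clip_lever (a joint): Opening of the clip (rad): 0 jaws touching, 0.133 on a 6 mm edge, 0.673 fully squeezed.
- bowl: White ceramic mixing bowl, loose, about 0.9 kg, 100 mm high, origin under its centre on the counter, z up. Outer radius 105 mm at the rim, 96 mm at 32 mm height; wall 6 mm thick, leaning out by 0.13 rad: the middle of the wall at the rim is 102 mm from the centre.
- bowl_rim (a point): Centre of the bowl's mouth, at the height of the rim.
- rack: Wooden spice rack, fixed. Origin under its centre; its front faces its own -x. Low housing 200 mm deep, 260 mm wide, 102 mm high with the tray in it; above it jars and a shelf set back to x = -10 mm and more, up to 260 mm high.
- tray (a joint): How far the tray is pulled out (m): 0 fully home, up to 0.16. It slides along the rack's -x and takes about 2 N to push.
- tray_edge (a point): Middle of the top edge of the tray's front panel (moves with the tray), 86 mm above the counter; axes as the rack's, so the edge runs along y and +x is the way to push it home. The panel is 6 mm thick, 230 mm wide, from 6 to 86 mm above the counter; behind it the tray is free for 120 mm.
- rolling_pin: Wooden rolling pin, 330 mm long along its x, 48 mm thick, origin under its middle. Leave alone.
- fork: Stainless steel fork, 200 mm long along its x, lying flat. Leave alone.
- press: Grey plastic empanada press, closed, 116 mm disc with 100 mm reach of its handle to -x, 28 mm high. Leave alone.
- spoon: Bamboo spoon, 200 mm long along its x, lying flat. Leave alone.
- jar: Glass jar with steel cap, 64 mm across, 110 mm high, origin under its middle. Leave alone.
- salt: Small open terracotta salt pot, 68 mm across, 50 mm high, origin under its middle. Leave alone.
Mind the look-alikes: they are no part of the job. What is shaped like the bowl but green is not meant.

How it is judged:
On the way, in this order (a step that is already met when the one before it is completed fails the run):
1. the clip, let go, grips the bowl's rim (horizontal distance between clip_mouth and bowl_rim between 0.088 and 0.113 m and z of clip_mouth in the frame of bowl between 0.058 and 0.095 m and value of joint clip_lever between 0.08 and 0.33 rad and contact force between clip and bowl above 1 N and angle between clip's own z axis and vertical below 0.45 rad and contact force between the fingers and clip below 0.3 N), for 0.2 s.
2. then the tray is pushed home (value of joint tray below 0.006 m), for 0.2 s.
At the end, for the whole second after the job is handed in: Clip released, at rest, gripping the bowl rim by its spring: jaw point 88-113 mm from the bowl axis, 5-42 mm below the rim, opening 0.08-0.33 rad, leaning under 0.45 rad; tray within 6 mm of home; bowl level (0.06 rad), within 40 mm of its start (all of step 1 and linear speed of clip below 0.02 m/s and value of joint tray below 0.006 m and angle between bowl's own z axis and vertical below 0.06 rad and distance of bowl from where it was at the start of the episode below 0.04 m); the robot touches nothing.
It fails at once if the clip pressed on the bowl with more than 30 N (contact force between clip and bowl above 30 N).
It fails at once if the fingers pressed on the bowl with more than 10 N (contact force between the fingers and bowl above 10 N).
It fails at once if the bowl shoved more than 40 mm (distance of bowl from where it was at the start of the episode above 0.04 m).
It fails at once if another kitchen thing moved more than 40 mm (distance of any of rolling_pin, fork, press, spoon, jar, salt from where it was at the start of the episode above 0.04 m).
It also fails if it takes over 59 s, if anything falls off the work surface, if the arm or the gripper's body presses on something with over 40 N, if the wrist force passes 120 N, or if a joint passes its speed limit or range.

ROBOT

A 6-joint arm with a two-finger parallel gripper is mounted at the origin on the work surface. World frame = base frame: x ahead of the robot, y to its left, z up, the work surface at z = 0. Lengths are in m, angles in rad, forces in N, time in s.
With the tool pointing down it reaches from about 0.35 to 0.775 m from the base axis. Payload 5.5 kg.
Tool frame: the origin (TCP) lies between the finger pads; the fingertips stand env.nose_length ahead of it and the grasp point (between the pads) lies 8 mm behind it (env.nose_length is the distance from the TCP to the fingertips, in m); z points along the fingers, y is the direction in which the jaws open and shut (so a half turn about z gives the same grasp; the last joint's range is limited). The gripper opens to 85 mm and grips with 20 to 120 N. Pads are 22 mm wide; open, the fingers measure 114 mm over their backs; the gripper's body (76 mm by 85 mm) begins 54 mm behind the grasp point. The pads swing forward as they close: fully open they stand 13 mm farther back than shut.
Start: joints at [1.204, 0.313, 0.046, 1.304, 0, 1.431], TCP at [0.129, 0.56, 0.242] pointing down, gripper open.
Joint ranges: [-2.76, 2.76], [-0.86, 1.69], [-1.03, 1.26], [-2.2, 2.34], [-1.47, 1.5], [-3.14, 3.14]. Speed limits (rad/s): [2.57, 2.57, 3.14, 3.14, 3.14, 3.14].

INTERFACE

Orientations are given as a unit quaternion [w, x, y, z].
In Python, from workcell import env gives the robot as it stands. The module is installed in compiled form; this text tells all that it offers.
- The arm moves only by the shell command python3 -m creep 'ROWS' [FORCE]. ROWS is a JSON object of lists of equal length, an entry for each row: "hand": the finger opening in mm, from 0 to 85.4; "delta_pos": the shift along the tool's x, y, z scaled (see below), a list of three; "turn": the turn about the tool's z scaled (see below). In form: {"hand": [hand, ...], "delta_pos": [[dx, dy, dz], ...], "turn": [turn, ...]}. A call has exactly 5 rows; each row shifts and turns the commanded pose from where the row before left it, along the tool's axes as they then stand; what a row does not reach is not made up. The controller multiplies each number of a shift by 0.8 m and each number of a turn by 5 degrees. A row lasts 1/12 s, in which the tool goes at most 41.7 mm and 7.16 degrees, less where a joint would pass 70% of its speed; a pose out of reach is approached as far as the arm can. A call with a number of a shift or a turn outside -1 to 1 is refused whole. A call with a gripper value outside its range is refused whole. The fingers move at their own pace and stop on an object; FORCE is the grip in N (left out, the last holds). Time passes only in rows, so rows that do not move let the fingers close, or fill a call up. It gives the time, the measured TCP pose, the force and the opening at its end, in the units of the state.
- env.get_state(): the state, without advancing time (a new reading comes with each control period).
- env.read_camera(name): name is "side" or "top" or "wrist"; returns a dict with "pixels" (420x560x3 uint8, red, green, blue), "depth" (420x560 float32, m along the optical axis (not along the pixel's ray), 0 where there is no reading), "fx", "fy", "cx", "cy" (pixels), "D" ([k1, k2, p1, p2, k3] as OpenCV has them; the pictures are not rectified), "origin" and "orientation" of the camera in the world. Camera axes: x right, y down, z forward; pixel columns grow to the right and rows downward; lengths in m; the calibration is good to about 2 mm. A picture is of the moment at which its call begins.
- env.hand_in(): hands the job in, once; it reports no verdict.
Trained networks look in the newest picture that a camera, given by its name, has taken for a name from the list of things; names that differ only in an ending like _2 or _b are one class to them, and where a whole thing is asked for, a point or a joint stands for the part that bears it (a point fixed in the world has none). Each returns a list of dicts, best first, with "score" (0 to 1); they miss things now and then, are a little off and sometimes report something else, mostly with a low value. They report only what shows in the picture. A call takes as long as a camera call. They do not tell look-alikes from the thing itself.
- env.find_in(camera, target): "location" ([row, column] in pixels, amid what is visible of it).
- env.pinpoint(camera, target): "location" ([row, column] in pixels: a listed point, or the origin of a listed thing).
The state is a dict: "clock": time; "joint_pos": joint angles; "qvel": joint speeds; "tau": joint torques, N m; "tcp_pos": TCP position; "orientation": TCP orientation; "wrist_force": force on the tool from outside, world axes, zero at the start; "ft_torque": the same for the moment, N m; "finger_gap": finger opening in m.
Only numpy, scipy, OpenCV 4.12 (cv2) and the standard library are available. Lean on these libraries where they do the work, as an engineer would, in place of code of your own. Each camera call takes 0.05 s, during which the arm holds its last target.

## Working session

There is one attempt and no reset: what is moved stays moved. The work goes in short steps, Python scripts to look and compute and a shell command to move; the robot and the scene stay as the last step left them, time stands still between calls to the robot, and variables do not carry over. Pictures are saved under pics/ and viewed, and the job is handed in when it is done.

```bash
mkdir -p pics; ls
cat > h.py <<'E'
import numpy as np, cv2
from workcell import env
from scipy.spatial.transform import Rotation as R
def cam(n):
    c=env.read_camera(n); q=c['orientation']; c['R']=R.from_quat([q[1],q[2],q[3],q[0]]).as_matrix(); c['o']=np.array(c['origin'])
    c['K']=np.array([[c['fx'],0,c['cx']],[0,c['fy'],c['cy']],[0,0,1.]]); return c
def ray(c,rc):
    p=cv2.undistortPoints(np.array([[[rc[1],rc[0]]]],float),c['K'],np.array(c['D'],float))[0,0]
    return c['R']@np.array([p[0],p[1],1.])
def at_z(c,rc,z):
    d=ray(c,rc); return c['o']+d*(z-c['o'][2])/d[2]
def at_d(c,rc):
    d=ray(c,rc); return c['o']+d*c['depth'][int(round(rc[0])),int(round(rc[1]))]
def save(c,n): cv2.imwrite('pics/'+n+'.png',c['pixels'][:,:,::-1])
def proj(c,P):
    P=(np.atleast_2d(P)-c['o'])@c['R']
    return cv2.projectPoints(P,np.zeros(3),np.zeros(3),c['K'],np.array(c['D'],float))[0][:,0,::-1]
def cloud(c):
    h,w=c['depth'].shape; u,v=np.meshgrid(np.arange(w),np.arange(h))
    p=cv2.undistortPoints(np.stack([u.ravel(),v.ravel()],1)[:,None].astype(float),c['K'],np.array(c['D'],float))[:,0]
    d=c['depth'].ravel(); P=np.c_[p,np.ones(len(p))]*d[:,None]@c['R'].T+c['o']; P[d==0]=np.nan
    return P.reshape(h,w,3)
E
python3 - <<'E'
from h import *
np.set_printoptions(precision=4,suppress=True)
s=env.get_state(); print(s, env.nose_length)
for n in ['top','side','wrist']:
    c=cam(n); save(c,n+'0'); print(n,c['o'],c['R'][:,2],c['fx'])
    for t in ['clip','clip_handles','clip_mouth','bowl','bowl_rim','rack','tray_edge','jar','salt','press']:
        for f in ('pinpoint',):
            for r in getattr(env,f)(n,t)[:3]:
                print(f,t,np.round(r['location'],1),round(r['score'],2),at_d(c,np.clip(r['location'],0,[419,559])))
E
```

```text
pics
{'clock': 0.0, 'joint_pos': array([ 1.2044,  0.314 ,  0.045 ,  1.3036, -0.    ,  1.4312]), 'qvel': array([ 0.0017, -0.0004, -0.0004,  0.0016, -0.0012,  0.0002]), 'tau': array([  0.0006, -48.0624,  29.8533,   0.0191,  -0.0001,   0.    ]), 'tcp_pos': array([0.1291, 0.5598, 0.2414]), 'orientation': array([-0.0002,  0.1132,  0.9936, -0.0009]), 'wrist_force': array([ 0.1873, -0.1582,  0.0755]), 'ft_torque': array([ 0.0187, -0.0069, -0.0071]), 'finger_gap': 0.08540130857344971} 0.011
top [0.4511 0.0306 1.2456] [ 0.0967 -0.0231 -0.995 ] 420.6602542533744
pinpoint clip [251.4 393.3] 0.55 [ 0.4606 -0.2978  0.1221]
pinpoint clip_handles [256.7 402.4] 0.56 [ 0.4464 -0.3175  0.1355]
pinpoint clip_mouth [252.2 391.3] 0.79 [ 0.4584 -0.2856  0.1456]
pinpoint bowl [311.9 177. ] 0.92 [0.2938 0.3    0.0084]
pinpoint bowl [227.1 233.3] 0.63 [0.5366 0.1397 0.0063]
pinpoint bowl [253.  401.4] 0.35 [ 0.4561 -0.3141  0.1388]
pinpoint bowl_rim [316.8 169.6] 0.63 [0.2801 0.321  0.0077]
pinpoint bowl_rim [216.5 227.8] 0.6 [0.5676 0.1555 0.0113]
pinpoint rack [206.8 440.9] 0.94 [ 0.5822 -0.4396  0.1018]
p
[... 643 characters left out ...]
[318.8 271.1] 0.72 [ 0.4557 -0.315   0.1008]
pinpoint bowl [190.7 190.3] 0.71 [0.306  0.3014 0.0098]
pinpoint bowl [210.2 264.5] 0.66 [0.5465 0.1431 0.0117]
pinpoint bowl_rim [174.9 185. ] 0.65 [0.2969 0.3709 0.027 ]
pinpoint bowl_rim [190.6 263.3] 0.58 [0.5614 0.2241 0.0254]
pinpoint rack [379.7 333.4] 0.91 [ 0.5281 -0.5595  0.2472]
pinpoint tray_edge [310.5 281.8] 0.85 [ 0.4868 -0.3067  0.1177]
pinpoint jar [165.7 298.4] 0.93 [0.72   0.3172 0.0302]
pinpoint salt [166.4 262.6] 0.83 [0.59   0.3576 0.0182]
pinpoint press [201.9 326.3] 0.91 [0.7629 0.1145 0.0295]
wrist [0.0534 0.578  0.3727] [ 0.2898 -0.0671 -0.9547] 344.0537075035713
pinpoint bowl_rim [387.1  81.9] 0.57 [0.118  0.5027 0.2987]
```

View pics/top0.png

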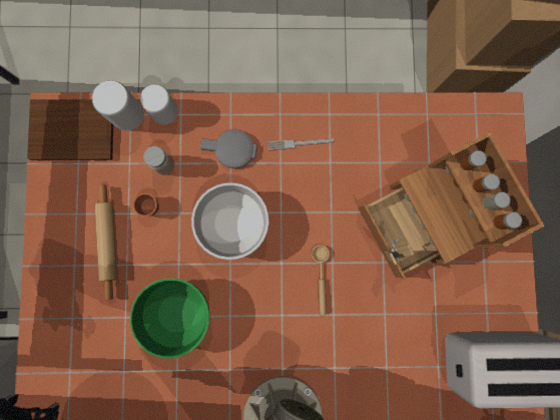

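View pics/side0.png

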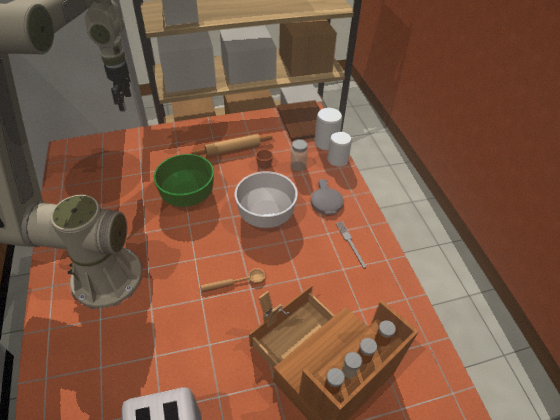

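The white bowl is near top pixel (222,230), with the green look-alike at (318,170). The clip stands on the tray front near top pixel (250,395) and side pixel (305,268). Next I'll measure them with the depth clouds.

Run:
```python
from h import *
from scipy.optimize import least_squares
np.set_printoptions(precision=4,suppress=True)
for n in ['top','side']:
    c=cam(n); P=cloud(c); z=P[...,2]
    m=(z>0.092)&(z<0.108)&(np.hypot(P[...,0]-.545,P[...,1]-.145)<.16)
    q=P[m]; f=least_squares(lambda a:np.hypot(q[:,0]-a[0],q[:,1]-a[1])-a[2],[.545,.145,.1],loss='soft_l1',f_scale=.004); print(n,'bowl',f.x,m.sum(),np.abs(f.fun).mean())
    # tray area
    m=(np.abs(P[...,0]-.47)<.2)&(np.abs(P[...,1]+.3)<.13)&(z>0.02)
    for lo,hi in [(.075,.095),(.1,.12),(.12,.13),(.13,.14),(.14,.16),(.16,.2)]:
        k=m&(z>lo)&(z<hi)&(P[...,0]<.56)
        if k.sum(): print(lo,hi,k.sum(),P[k].mean(0),P[k].min(0),P[k].max(0))
    save(c,n+'1')
    if n=='top': crop=c['pixels'][180:300,340:480]
    else: crop=c['pixels'][270:380,230:360]
    cv2.imwrite(f'pics/{n}_crop.png',cv2.resize(crop[:,:,::-1],None,fx=5,fy=5,interpolation=cv2.INTER_CUBIC))
```

```text
top bowl [0.5471 0.141  0.1013] 657 0.00190541635369326
0.075 0.095 203 [ 0.4775 -0.2938  0.0848] [ 0.388  -0.4166  0.0751] [ 0.5595 -0.2462  0.0946]
0.1 0.12 399 [ 0.5161 -0.3954  0.1049] [ 0.4349 -0.4299  0.1   ] [ 0.5598 -0.2877  0.12  ]
0.12 0.13 67 [ 0.4593 -0.3056  0.124 ] [ 0.4403 -0.3197  0.1201] [ 0.499  -0.2855  0.13  ]
0.13 0.14 26 [ 0.4573 -0.3129  0.1358] [ 0.4405 -0.3209  0.1303] [ 0.472  -0.2967  0.1397]
0.14 0.16 51 [ 0.4592 -0.3148  0.1499] [ 0.4354 -0.3257  0.1402] [ 0.4741 -0.2786  0.1598]
0.16 0.2 98 [ 0.4568 -0.31    0.1724] [ 0.4282 -0.3321  0.1605] [ 0.4763 -0.2732  0.1794]
side bowl [0.5514 0.1392 0.101 ] 457 0.0018566573414501091
0.075 0.095 219 [ 0.4712 -0.2982  0.0843] [ 0.3911 -0.3388  0.0751] [ 0.5582 -0.249   0.0948]
0.1 0.12 440 [ 0.5161 -0.3977  0.1049] [ 0.4373 -0.4299  0.1   ] [ 0.56   -0.2902  0.1198]
0.12 0.13 66 [ 0.4574 -0.3033  0.124 ] [ 0.437  -0.3225  0.12  ] [ 0.503  -0.288   0.1299]
0.13 0.14 37 [ 0.4495 -0.299   0.1351] [ 0.4353 -0.326   0.13  ] [ 0.4678 -0.2851  0.1392]
0.14 0.16 73 [ 0.4504 -0.2978  0.1497] [ 0.4334 -0.3296  0.1402] [ 0.4764 -0.2812  0.1587]
0.16 0.2 118 [ 0.4519 -0.3001  0.1718] [ 0.4301 -0.335   0.16  ] [ 0.4798 -0.2739  0.1812]
```

View pics/top_crop.png

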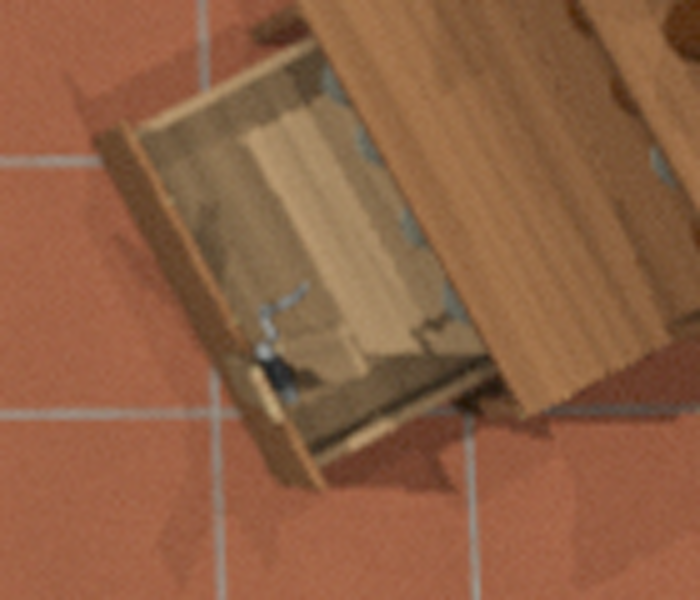

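View pics/side_crop.png

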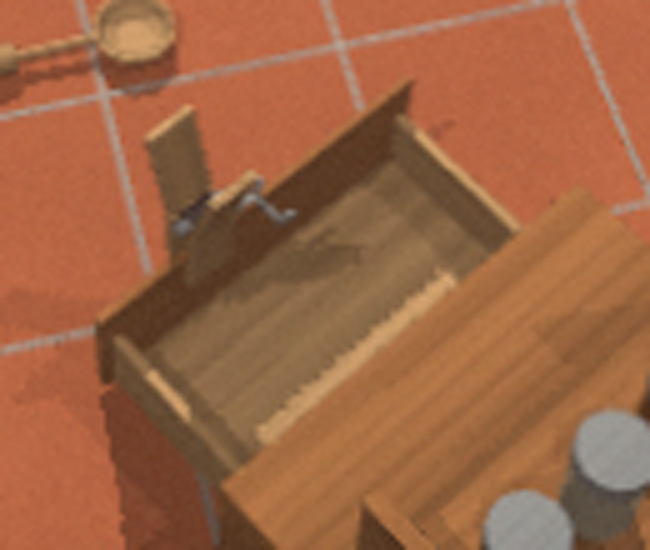

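Run:
```python
from h import *
np.set_printoptions(precision=4,suppress=True)
A=[];H=[];
for n in ['top','side']:
    c=cam(n); P=cloud(c); z=P[...,2]
    m=(P[...,0]>.36)&(P[...,0]<.58)&(P[...,1]>-.37)&(P[...,1]<-.22)&(z>.080)&(z<.092)
    A.append(P[m]); k=(P[...,0]>.41)&(P[...,0]<.5)&(P[...,1]>-.35)&(P[...,1]<-.25)&(z>.115); H.append(P[k])
    # ransac line on xy
    q=P[m][:,:2]; rng=np.random.default_rng(0); best=0
    for i in range(3000):
        a,b=q[rng.choice(len(q),2,False)]; L=np.linalg.norm(b-a)
        if L<.08: continue
        d=(b-a)/L; nn=np.array([-d[1],d[0]]); r=np.abs((q-a)@nn)<.004
        if r.sum()>best: best=r.sum(); br=r
    qq=q[br]; mu=qq.mean(0); d=np.linalg.svd(qq-mu)[2][0]; t=(qq-mu)@d
    print(n,best,len(q),'mu',mu,'d',d,np.degrees(np.arctan2(d[1],d[0])),'ends',mu+d*t.min(),mu+d*t.max(),t.max()-t.min())
    d=d if d[0]>0 else -d
    nrm=np.array([d[1],-d[0]]) # toward rack? 
    h=H[-1]; u=(h[:,:2]-mu)@d; v=(h[:,:2]-mu)@nrm
    for lo in np.arange(.115,.185,.01):
        s=(h[:,2]>=lo)&(h[:,2]<lo+.01)
        print('  z',round(lo,3),s.sum(),'u',u[s].min() if s.any() else 0,u[s].max()if s.any() else 0,'v',np.round(np.sort(v[s])[::6],3))
```

```text
top 171 185 mu [ 0.4925 -0.2829] d [-0.8907 -0.4545] -152.96705961110752 ends [ 0.5802 -0.2381] [ 0.3885 -0.3359] 0.21519664831944535
  z 0.115 80 u -0.06123120142282406 -0.01027458832920567 v [-0.007 -0.005 -0.003 -0.001 -0.     0.001  0.003  0.004  0.006  0.008
  0.008  0.009  0.011  0.034]
  z 0.125 30 u -0.05772593940285005 -0.009477036167550152 v [-0.014  0.008  0.01   0.011  0.012]
  z 0.135 25 u -0.05960538944755673 -0.029924531025168417 v [-0.013  0.012  0.013  0.014  0.016]
  z 0.145 30 u -0.057902401347645883 -0.030949908547525568 v [-0.019  0.014  0.015  0.016  0.017]
  z 0.155 23 u -0.05961796257654955 -0.03017921683146322 v [0.016 0.018 0.019 0.02 ]
  z 0.165 47 u -0.05982978042309511 -0.03007663104851486 v [-0.027 -0.024  0.019  0.021  0.022  0.022  0.023  0.025]
  z 0.175 38 u -0.057121183371301676 -0.03137064496615443 v [-0.028 -0.025 -0.024 -0.023  0.024  0.026  0.027]
side 161 192 mu [ 0.4887 -0.2878] d [-0.8875 -0.4609] -152.55766525549387 ends [ 0.5795 -0.2407] [ 0.3928 -0.3377] 0.2103804023935515
  z 0.115 70 u -0.0545099990308462 -0.003311342378017678 v [-0.011 -0.009 -0.008 -0.007 -0.005 -0.003 -0.001  0.001  0.004  0.009
  0.011  0.02 ]
  z 0.125 45 u -0.052976269309283563 -0.0018786782439071394 v [-0.016 -0.013 -0.012 -0.011 -0.01  -0.009  0.002  0.015]
  z 0.135 37 u -0.05230114626502442 -0.022264531976315123 v [-0.021 -0.016 -0.014 -0.014 -0.013  0.016  0.019]
  z 0.145 35 u -0.05289893496972809 -0.02192797756028212 v [-0.021 -0.017 -0.017 -0.016 -0.014  0.019]
  z 0.155 39 u -0.05225009683273518 -0.022790918397024663 v [-0.025 -0.021 -0.019 -0.018 -0.017  0.016  0.024]
  z 0.165 43 u -0.05248614417088571 -0.02212031968490455 v [-0.027 -0.023 -0.022 -0.022 -0.021 -0.019  0.025  0.026]
  z 0.175 53 u -0.051921576196714433 -0.023130653596294137 v [-0.03  -0.027 -0.025 -0.024 -0.023  0.021  0.024  0.026  0.026]
```

Clip pivot is at about (0.454,-0.304,0.12), with handle tops at z=0.18. The panel runs at 27.2°, and the white bowl's centre is about (0.549,0.140). I'll turn the tool by -40° first.

```bash
python3 -m creep '{"hand":[85,85,85,85,85],"delta_pos":[[0,0,0],[0,0,0],[0,0,0],[0,0,0],[0,0,0]],"turn":[-1,-1,-1,-1,-1]}' 30 && python3 -m creep '{"hand":[85,85,85,85,85],"delta_pos":[[0,0,0],[0,0,0],[0,0,0],[0,0,0],[0,0,0]],"turn":[-1,-1,-1,0,0]}'
cat > mv.py <<'E'
from h import *
import sys
np.set_printoptions(precision=4,suppress=True)
def go(*wps):
    s=env.get_state(); q=s['orientation']; M=R.from_quat([q[1],q[2],q[3],q[0]]).as_matrix(); p=np.array(s['tcp_pos'])
    print('t',s['clock'],'tcp',p,'yaw_y',np.degrees(np.arctan2(M[1,1],M[0,1])),'gap',s['finger_gap'],'F',s['wrist_force'],'tool z',M[:,2])
    for w in wps:
        d=M.T@(np.array(w)-p)/.8; n=int(np.ceil(np.linalg.norm(d)*.8/.0410)); print('to',w,'total units',d,'rows',n,'per row',d/max(n,1)); p=np.array(w)
if __name__=='__main__': go(*eval(sys.argv[1]))
E
python3 mv.py '[(.45,.25,.24),(.454,-.304,.24),(.454,-.304,.153)]'
```

```text
clock: 2.27
tcp_pos: [0.1293, 0.5603, 0.2423]
orientation: [0.0, -0.107, 0.994, 0.0]
wrist_force: [0.7, -0.2, -0.4]
finger_gap: 0.0851
clock: 2.68
tcp_pos: [0.1293, 0.5603, 0.2423]
orientation: [0.0, -0.232, 0.973, 0.0]
wrist_force: [-0.6, 0.5, 0.3]
finger_gap: 0.0849
t 2.6833 tcp [0.1293 0.5603 0.2423] yaw_y 116.8687200729546 gap 0.0848853046471184 F [-0.6114  0.5418  0.2781] tool z [ 0.0001  0.0001 -1.    ]
to (0.45, 0.25, 0.24) total units [-0.1823 -0.5272  0.0029] rows 11 per row [-0.0166 -0.0479  0.0003]
to (0.454, -0.304, 0.24) total units [ 0.3085 -0.62   -0.0001] rows 14 per row [ 0.022  -0.0443 -0.    ]
to (0.454, -0.304, 0.153) total units [ 0.     -0.      0.1087] rows 3 per row [ 0.     -0.      0.0362]
```

```bash
python3 -m creep '{"hand":[85,85,85,85,85],"delta_pos":[[-0.0166,-0.0479,0],[-0.0166,-0.0479,0],[-0.0166,-0.0479,0],[-0.0166,-0.0479,0],[-0.0166,-0.0479,0]],"turn":[0,0,0,0,0]}' && python3 -m creep '{"hand":[85,85,85,85,85],"delta_pos":[[-0.0166,-0.0479,0],[-0.0166,-0.0479,0],[-0.0166,-0.0479,0],[-0.0166,-0.0479,0],[-0.0166,-0.0479,0]],"turn":[0,0,0,0,0]}' && python3 -m creep '{"hand":[85,85,85,85,85],"delta_pos":[[-0.0166,-0.0479,0],[0.022,-0.044,0],[0.022,-0.044,0],[0.022,-0.044,0],[0.022,-0.044,0]],"turn":[0,0,0,0,0]}' && python3 -m creep '{"hand":[85,85,85,85,85],"delta_pos":[[0.022,-0.044,0],[0.022,-0.044,0],[0.022,-0.044,0],[0.022,-0.044,0],[0.022,-0.044,0]],"turn":[0,0,0,0,0]}' && python3 mv.py '[(.454,-.304,.24)]'
```

```text
clock: 3.1
tcp_pos: [0.2763, 0.4184, 0.2424]
orientation: [0.0, -0.233, 0.973, 0.0]
wrist_force: [0.3, 0.1, -0.3]
finger_gap: 0.0848
clock: 3.52
tcp_pos: [0.4228, 0.2776, 0.2426]
orientation: [0.0, -0.232, 0.973, 0.0]
wrist_force: [-0.1, 0.4, -0.6]
finger_gap: 0.085
clock: 3.93
tcp_pos: [0.4519, 0.0919, 0.2423]
orientation: [0.0, -0.232, 0.973, 0.0]
wrist_force: [0.2, -0.7, 0.3]
finger_gap: 0.0852
clock: 4.35
tcp_pos: [0.4533, -0.105, 0.2426]
orientation: [0.0, -0.232, 0.973, -0.0]
wrist_force: [1.4, -0.4, 0.7]
finger_gap: 0.0848
t 4.35 tcp [ 0.4533 -0.105   0.2426] yaw_y 116.85738162744902 gap 0.08477931784490995 F [ 1.393  -0.4097  0.6871] tool z [ 0.0009 -0.0002 -1.    ]
to (0.454, -0.304, 0.24) total units [ 0.1115 -0.2223  0.0033] rows 5 per row [ 0.0223 -0.0445  0.0007]
```

```bash
python3 -m creep '{"hand":[85,85,85,85,85],"delta_pos":[[0.0225,-0.0445,0.0007],[0.0225,-0.0445,0.0007],[0.0225,-0.0445,0.0007],[0.0225,-0.0445,0.0007],[0.0225,-0.0445,0.0007]],"turn":[0,0,0,0,0]}' && python3 mv.py '[(.454,-.304,.153)]'
python3 - <<'E'
from h import *
np.set_printoptions(precision=4,suppress=True)
c=cam('wrist'); save(c,'w2'); P=cloud(c)
k=(P[...,0]>.40)&(P[...,0]<.51)&(P[...,1]>-.36)&(P[...,1]<-.25)&(P[...,2]>.11)&(P[...,2]<.19); h=P[k]
d=np.array([.8894,.457]);nr=np.array([.457,-.8894]);o=np.array([.454,-.304])
u=(h[:,:2]-o)@d; v=(h[:,:2]-o)@nr
for lo in np.arange(.115,.185,.01):
    s=(h[:,2]>=lo)&(h[:,2]<lo+.01)
    if s.sum()>5: print(round(lo,3),s.sum(),np.percentile(u[s],[2,98]),np.percentile(v[s],[2,20,50,80,98]))
k=(P[...,2]>.08)&(P[...,2]<.09)&(np.abs((P[...,:2]-o)@nr)<.02); q=P[k]; print('edge v',np.percentile((q[:,:2]-o)@nr,[5,50,95]),np.polyfit((q[:,:2]-o)@d,(q[:,:2]-o)@nr,1))
c=cam('side'); save(c,'s2')
E
```

```text
clock: 4.77
tcp_pos: [0.4538, -0.3047, 0.2396]
orientation: [0.0, -0.232, 0.973, -0.0]
wrist_force: [0.2, 0.0, 0.3]
finger_gap: 0.0849
t 4.7667 tcp [ 0.4538 -0.3047  0.2396] yaw_y 116.83910074237379 gap 0.08494725243241166 F [0.1771 0.0231 0.3195] tool z [ 0.0005 -0.0002 -1.    ]
to (0.454, -0.304, 0.153) total units [-0.0005  0.0007  0.1083] rows 3 per row [-0.0002  0.0002  0.0361]
0.115 976 [-0.0181  0.0313] [-0.0115 -0.008  -0.0019  0.0041  0.0081]
0.125 381 [-0.0168  0.0116] [-0.0163 -0.0133 -0.0114  0.0081  0.011 ]
0.135 434 [-0.017   0.0119] [-0.019  -0.0159 -0.0139  0.0108  0.0138]
0.145 480 [-0.0169  0.0119] [-0.0221 -0.0187 -0.0168  0.0136  0.0168]
0.155 558 [-0.017   0.0116] [-0.0243 -0.0216 -0.0197  0.0164  0.0195]
0.165 1180 [-0.0168  0.0121] [-0.0302 -0.0267  0.017   0.0216  0.0251]
0.175 195 [-0.016   0.0117] [-0.0288 -0.0272 -0.0252  0.0218  0.0242]
edge v [-0.0056 -0.0024  0.0004] [ 0.0057 -0.0027]
```

View pics/w2.png

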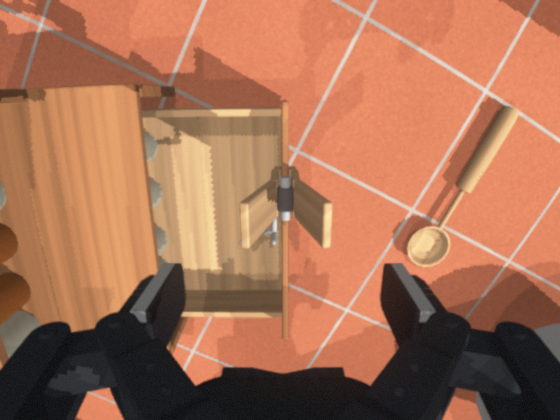

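View pics/s2.png

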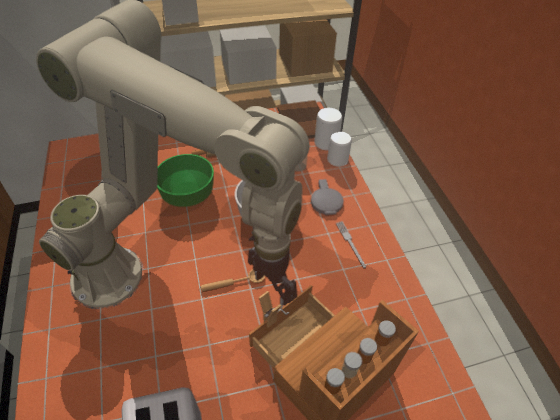

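The wrist view has the clip centred at column 286, between the pads at about 185 and 383, so it is 1–2 mm off. I'll correct that and descend.

```bash
python3 -m creep '{"hand":[85,85,85,85,85],"delta_pos":[[0.001,0.003,0.025],[0,0,0.025],[0,0,0.025],[0,0,0.02],[0,0,0.013]],"turn":[0,0,0,0,0]}' 20 && python3 mv.py '[(.452,-.303,.153)]'
python3 - <<'E'
from h import *
c=cam('wrist'); save(c,'w3')
c=cam('side'); save(c,'s3'); cv2.imwrite('pics/s3c.png',cv2.resize(c['pixels'][240:380,200:360,::-1],None,fx=4.5,fy=4,interpolation=cv2.INTER_CUBIC))
E
```

```text
clock: 5.28
tcp_pos: [0.4517, -0.2996, 0.1513]
orientation: [-0.001, -0.233, 0.973, 0.001]
wrist_force: [0.2, 0.7, 0.6]
finger_gap: 0.0851
t 5.2833 tcp [ 0.4517 -0.2996  0.1513] yaw_y 116.91215564284677 gap 0.08513938395254048 F [0.155  0.6606 0.581 ] tool z [-0.0017  0.0019 -1.    ]
to (0.452, -0.303, 0.153) total units [ 0.0016 -0.0039 -0.0022] rows 1 per row [ 0.0016 -0.0039 -0.0022]
```

View pics/w3.png

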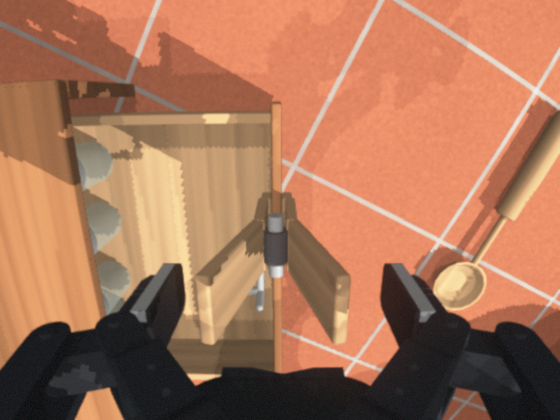

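View pics/s3c.png

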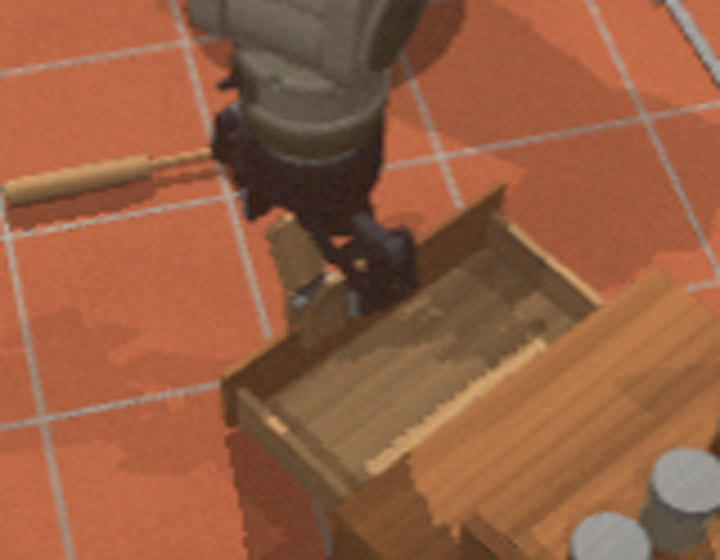

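```bash
python3 -m creep '{"hand":[85,85,85,85,85],"delta_pos":[[0,-0.002,-0.0015],[0,0,0],[0,0,0],[0,0,0],[0,0,0]],"turn":[0,0,0,0,0]}' 20 && python3 mv.py '[(.452,-.303,.153)]'
python3 - <<'E'
from h import *
c=cam('wrist'); save(c,'w4')
P=cloud(c); np.set_printoptions(precision=4,suppress=True)
s=env.get_state(); t=np.array(s['tcp_pos'])
d=np.array([.8894,.457]);nr=np.array([.457,-.8894])
k=(np.hypot(P[...,0]-t[0],P[...,1]-t[1])<.06)&(P[...,2]>.11)&(P[...,2]<.19); k[:,:190]=False;k[:,375:]=False; h=P[k]
u=(h[:,:2]-t[:2])@d; v=(h[:,:2]-t[:2])@nr
for lo in np.arange(.115,.185,.01):
    q=(h[:,2]>=lo)&(h[:,2]<lo+.01)
    if q.sum()>5: print(round(lo,3),q.sum(),np.percentile(u[q],[2,98]),np.percentile(v[q],[2,20,50,80,98]))
# pads
for cols in [(150,190),(383,420)]:
    a=P[262:330,cols[0]:cols[1]].reshape(-1,3); a=a[np.isfinite(a[:,0])&(a[:,2]>.1)]; print('pad v',np.percentile((a[:,:2]-t[:2])@nr,[2,50,98]),'u',np.percentile((a[:,:2]-t[:2])@d,[2,50,98]),'z',np.percentile(a[:,2],[2,50,98]))
E
```

```text
clock: 5.8
tcp_pos: [0.4535, -0.3025, 0.155]
orientation: [0.0, -0.233, 0.972, -0.001]
wrist_force: [-0.2, -0.1, 0.6]
finger_gap: 0.085
t 5.8 tcp [ 0.4535 -0.3025  0.155 ] yaw_y 116.99827597203164 gap 0.08500196859836115 F [-0.1536 -0.1119  0.5551] tool z [ 0.001  -0.0009 -1.    ]
to (0.452, -0.303, 0.153) total units [0.002  0.0003 0.0025] rows 1 per row [0.002  0.0003 0.0025]
0.115 2041 [-0.0185  0.0303] [-0.0109 -0.0062 -0.0003  0.006   0.0099]
0.125 896 [-0.0171  0.0111] [-0.0157 -0.0117 -0.0009  0.0099  0.0138]
0.135 1073 [-0.0171  0.0112] [-0.0184 -0.0144  0.0106  0.0127  0.0165]
0.145 1269 [-0.0171  0.0112] [-0.0213 -0.0172  0.0131  0.0156  0.0193]
0.155 1521 [-0.0171  0.0111] [-0.0241 -0.02    0.0162  0.0184  0.0221]
0.165 3161 [-0.0172  0.0115] [-0.0283 -0.0246  0.0189  0.0231  0.0266]
0.175 384 [-0.0161  0.0113] [-0.0271 -0.0252 -0.0235  0.0231  0.0252]
pad v [0.041  0.0415 0.0474] u [-0.0129 -0.0076  0.0082] z [0.1576 0.1744 0.1925]
pad v [-0.0536 -0.0438 -0.0432] u [-0.0126 -0.0081  0.008 ] z [0.1587 0.1756 0.1935]
```

View pics/w4.png

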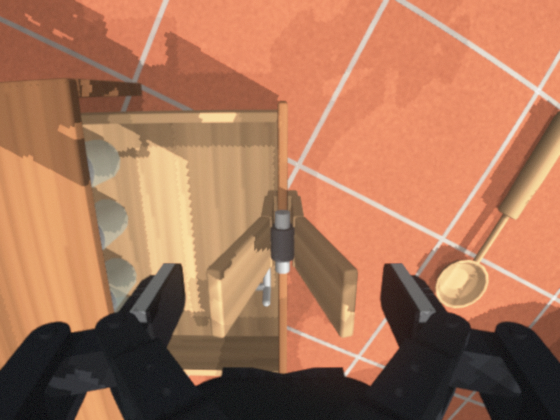

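```bash
python3 -m creep '{"hand":[70,62,60,58,55],"delta_pos":[[0.002,0,0],[0,0,0.001],[0,0,0],[0,0,0],[0,0,0]],"turn":[0,0,0,0,0]}' 25 && python3 -m creep '{"hand":[52,49,46,43,40],"delta_pos":[[0,0,-0.0006],[0,0,-0.0006],[0,0,-0.0006],[0,0,-0.0006],[0,0,-0.0006]],"turn":[0,0,0,0,0]}' 25 && python3 -m creep '{"hand":[36,32,28,24,20],"delta_pos":[[0,0,-0.0006],[0,0,-0.0006],[0,0,-0.0006],[0,0,-0.0006],[0,0,-0.0006]],"turn":[0,0,0,0,0]}' 25 && python3 -m creep '{"hand":[20,20,20,20,20],"delta_pos":[[0,0,0],[0,0,0],[0,0,0],[0,0,0],[0,0,0]],"turn":[0,0,0,0,0]}' 30 &&  python3 mv.py '[]'
python3 - <<'E'
from h import *
c=cam('wrist'); save(c,'w5')
c=cam('side'); save(c,'s5'); cv2.imwrite('pics/s5c.png',cv2.resize(c['pixels'][240:380,200:360,::-1],None,fx=4.5,fy=4,interpolation=cv2.INTER_CUBIC))
E
```

```text
clock: 6.27
tcp_pos: [0.4517, -0.303, 0.1534]
orientation: [-0.0, -0.233, 0.972, 0.0]
wrist_force: [-0.4, 0.6, -1.9]
finger_gap: 0.0548
clock: 6.68
tcp_pos: [0.4517, -0.3029, 0.1559]
orientation: [-0.0, -0.233, 0.972, 0.0]
wrist_force: [-0.1, -0.1, -0.7]
finger_gap: 0.0401
clock: 7.1
tcp_pos: [0.4518, -0.3029, 0.1583]
orientation: [0.0, -0.234, 0.972, 0.0]
wrist_force: [0.1, 0.3, -0.6]
finger_gap: 0.0223
clock: 7.52
tcp_pos: [0.4517, -0.3029, 0.1582]
orientation: [0.0, -0.233, 0.972, 0.0]
wrist_force: [-1.6, -0.2, -0.4]
finger_gap: 0.0221
t 7.5167 tcp [ 0.4517 -0.3029  0.1582] yaw_y 117.00626519755872 gap 0.022101801381105197 F [-1.5864 -0.1931 -0.3604] tool z [ 0.      0.0001 -1.    ]
```

View pics/w5.png

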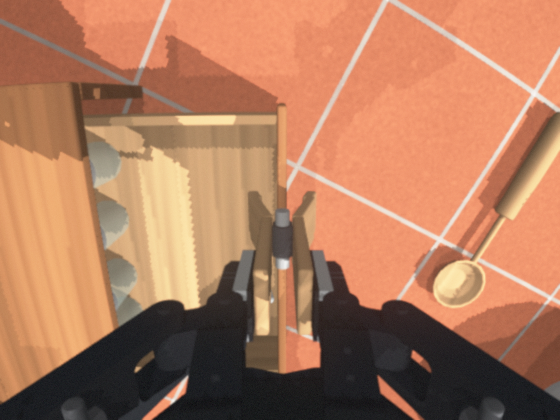

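View pics/s5c.png

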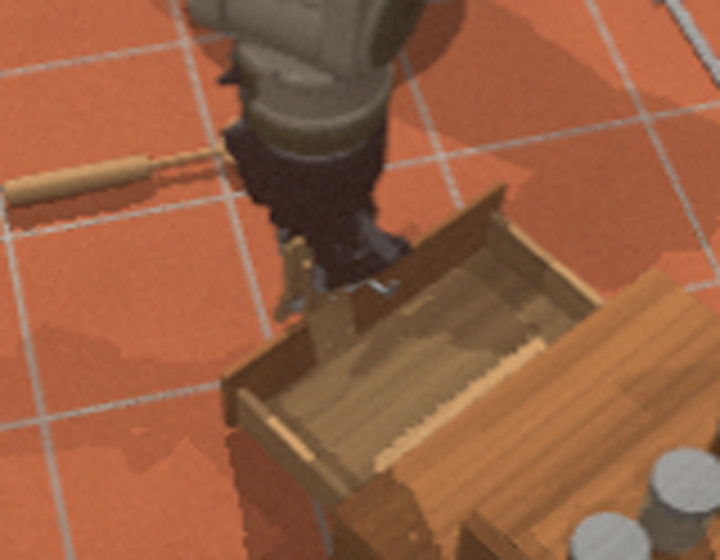

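The handles are squeezed parallel (gap 22 mm) and the jaws stand open either side of the panel. I'll lift straight up now.

```bash
python3 -m creep '{"hand":[20,20,20,20,20],"delta_pos":[[0,0,-0.005],[0,0,-0.01],[0,0,-0.02],[0,0,-0.03],[0,0,-0.03]],"turn":[0,0,0,0,0]}' 30 && python3 -m creep '{"hand":[20,20,20,20,20],"delta_pos":[[0,0,-0.03],[0,0,-0.02],[0,0,0],[0,0,0],[0,0,0]],"turn":[0,0,0,0,0]}' 30 &&  python3 mv.py '[]'
python3 - <<'E'
from h import *
c=cam('wrist'); save(c,'w6')
P=cloud(c); np.set_printoptions(precision=4,suppress=True)
s=env.get_state(); t=np.array(s['tcp_pos'])
d=np.array([.891,.454]);nr=np.array([.454,-.891])
k=(np.hypot(P[...,0]-t[0],P[...,1]-t[1])<.07)&(P[...,2]>t[2]-.12)&(P[...,2]<t[2]+.05);k[255:,:258]=0;k[255:,308:]=0; h=P[k]
u=(h[:,:2]-t[:2])@d; v=(h[:,:2]-t[:2])@nr; z=h[:,2]-t[2]
for lo in np.arange(-.11,.04,.01):
    q=(z>=lo)&(z<lo+.01)
    if q.sum()>5: print(round(lo,3),q.sum(),np.percentile(u[q],[2,98]),np.percentile(v[q],[2,20,50,80,98]))
r=env.pinpoint('wrist','clip'); print([(x['location'],x['score']) for x in r])
c=cam('side'); save(c,'s6'); cv2.imwrite('pics/s6c.png',cv2.resize(c['pixels'][200:340,200:360,::-1],None,fx=4.5,fy=4,interpolation=cv2.INTER_CUBIC))
P=cloud(c); k=(np.hypot(P[...,0]-t[0],P[...,1]-t[1])<.06)&(P[...,2]>t[2]-.15)&(P[...,2]<t[2]-.02); h=P[k]; z=h[:,2]-t[2]; u=(h[:,:2]-t[:2])@d; v=(h[:,:2]-t[:2])@nr
for lo in np.arange(-.12,-.02,.01):
    q=(z>=lo)&(z<lo+.01)
    if q.sum()>2: print('side',round(lo,3),q.sum(),np.percentile(u[q],[2,98]),np.percentile(v[q],[2,20,50,80,98]))
for n in('clip','clip_mouth','tray_edge'): print(n,[(x['location'],x['score']) for x in env.pinpoint('side',n)])
E
```

```text
clock: 8.03
tcp_pos: [0.4514, -0.3026, 0.2353]
orientation: [-0.0, -0.233, 0.972, 0.0]
wrist_force: [-1.1, -1.2, -1.1]
finger_gap: 0.0224
clock: 8.45
tcp_pos: [0.4515, -0.3027, 0.2736]
orientation: [-0.0, -0.233, 0.972, 0.0]
wrist_force: [0.3, 0.1, -1.2]
finger_gap: 0.0222
t 8.45 tcp [ 0.4515 -0.3027  0.2736] yaw_y 117.00561467774217 gap 0.022176418849627448 F [ 0.3237  0.0637 -1.2452] tool z [-0.0006  0.0006 -1.    ]
-0.1 136 [-0.0153  0.0126] [-0.0239 -0.0233 -0.0004  0.0223  0.0229]
-0.09 150 [-0.0152  0.0116] [-0.0219 -0.0197  0.0136  0.0203  0.0213]
-0.08 327 [-0.0153  0.0132] [-0.0213 -0.02   -0.0143  0.0188  0.0201]
-0.07 366 [-0.0153  0.0126] [-0.0185 -0.0173  0.0113  0.0161  0.0174]
-0.06 294 [-0.0169  0.0031] [-0.0157 -0.0144  0.0038  0.0131  0.0145]
-0.05 1261 [-0.0171  0.0163] [-0.0107 -0.004  -0.0007  0.0027  0.0093]
-0.04 216 [-0.0153  0.0335] [-0.0118 -0.0089 -0.0064  0.0071  0.0103]
-0.03 268 [-0.0154  0.0117] [-0.0118 -0.0087  0.0048  0.0075  0.0103]
-0.02 273 [-0.0153  0.0109] [-0.012  -0.0094 -0.0065  0.0073  0.0102]
-0.01 516 [-0.0154  0.0108] [-0.0178 -0.0107 -0.
[... 201 characters left out ...]
0.0122  0.0175] [-0.0154  0.013   0.0244  0.025   0.0257]
side -0.09 37 [-0.0123  0.0143] [-0.0191 -0.0126  0.0227  0.0243  0.0258]
side -0.08 40 [-0.0123  0.0181] [-0.0138  0.0195  0.0213  0.0224  0.0243]
side -0.07 33 [-0.0125  0.0168] [-0.0138  0.0167  0.0186  0.02    0.0216]
side -0.06 39 [-0.0128  0.0169] [-0.0109  0.0136  0.0157  0.0168  0.0182]
side -0.05 68 [-0.0143  0.0344] [-0.0057  0.005   0.0129  0.0147  0.0305]
side -0.04 41 [-0.0121  0.035 ] [-0.0064  0.0029  0.0129  0.0136  0.033 ]
side -0.03 27 [-0.0124  0.0354] [-0.0069 -0.0038  0.0124  0.0136  0.033 ]
clip [([289.3, 265.7], 0.68)]
clip_mouth [([303.5, 271.6], 0.84)]
tray_edge [([310.9, 281.1], 0.86), ([245.9, 350.4], 0.31)]
```

View pics/w6.png

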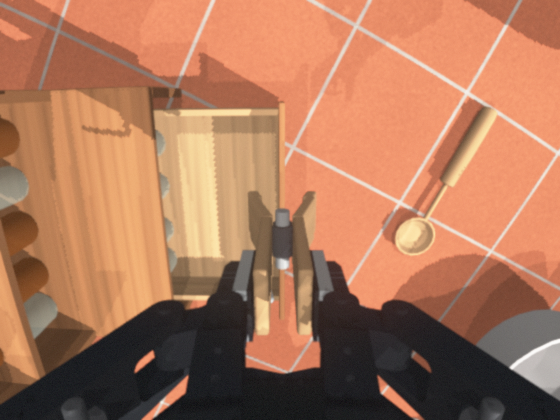

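View pics/s6c.png

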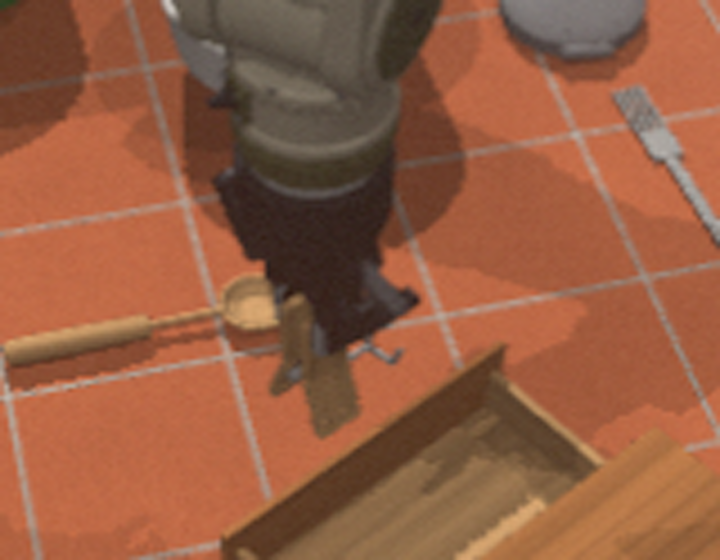

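The clip is held, jaws symmetric about the tool axis and reaching about 0.10 m below the TCP. Next I carry it to above the bowl's near rim at (0.594,0.052).

```bash
python3 -m creep '{"hand":[20,20,20,20,20],"delta_pos":[[-0.018,0.0158,0],[-0.036,0.0314,0],[-0.036,0.0314,0],[-0.036,0.0314,0],[-0.036,0.0314,0]],"turn":[0,0,0,0,0]}' 30 && python3 -m creep '{"hand":[20,20,20,20,20],"delta_pos":[[-0.036,0.0314,0],[-0.036,0.0314,0],[-0.036,0.0314,0],[-0.036,0.0314,0],[-0.036,0.0314,0]],"turn":[0,0,0,0,0]}' 30 && python3 -m creep '{"hand":[20,20,20,20,20],"delta_pos":[[-0.018,0.0158,0],[0,0,0],[0,0,0],[0,0,0],[0,0,0]],"turn":[0,0,0,0,0]}' 30 &&  python3 mv.py '[]'
cat > look.py <<'E'
from h import *
import sys
from scipy.optimize import least_squares
np.set_printoptions(precision=4,suppress=True)
tag=sys.argv[1]
for n in ['wrist','side','top']:
    c=cam(n); save(c,tag+n); P=cloud(c); s=env.get_state(); t=np.array(s['tcp_pos'])
    z=P[...,2]; r=np.hypot(P[...,0]-.549,P[...,1]-.140)
    m=(z>.094)&(z<.107)&(r>.085)&(r<.12); q=P[m]
    if len(q)>30:
        f=least_squares(lambda a:np.hypot(q[:,0]-a[0],q[:,1]-a[1])-.102,[.549,.14],loss='soft_l1',f_scale=.003); print(n,'bowl',f.x,len(q),np.abs(f.fun).mean(), 'rim z',np.percentile(q[:,2],95))
    k=(np.hypot(P[...,0]-t[0],P[...,1]-t[1])<.045)&(z>t[2]-.12)&(z<t[2]-.02)&(z>.11)
    h=P[k]
    d=np.array([.891,.454]);nr=np.array([.454,-.891])
    if len(h)>20:
        zz=h[:,2]-t[2]; u=(h[:,:2]-t[:2])@d; v=(h[:,:2]-t[:2])@nr
        print('  zmin',np.sort(zz)[:8]);
        for lo in np.arange(-.11,-.02,.01):
            q=(zz>=lo)&(zz<lo+.01)
            if q.sum()>2: print('  ',round(lo,3),q.sum(),np.percentile(u[q],[2,98]),np.percentile(v[q],[2,50,98]))
    if n=='side': cv2.imwrite(f'pics/{tag}sc.png',cv2.resize(c['pixels'][110:260,200:360,::-1],None,fx=4.5,fy=4,interpolation=cv2.INTER_CUBIC))
E
python3 look.py a
```

```text
clock: 9.17
tcp_pos: [0.516, -0.1419, 0.2739]
orientation: [-0.0, -0.233, 0.972, 0.0]
wrist_force: [-0.2, -0.9, -1.0]
finger_gap: 0.0221
clock: 9.58
tcp_pos: [0.5874, 0.0359, 0.274]
orientation: [-0.0, -0.234, 0.972, 0.0]
wrist_force: [0.1, 0.1, -0.7]
finger_gap: 0.0222
clock: 10.0
tcp_pos: [0.5938, 0.0508, 0.2741]
orientation: [-0.0, -0.233, 0.973, -0.0]
wrist_force: [0.1, 0.3, -1.0]
finger_gap: 0.0225
t 10.0 tcp [0.5938 0.0508 0.2741] yaw_y 116.93132140370172 gap 0.02248006254183385 F [ 0.0507  0.3272 -0.9723] tool z [-0.0005 -0.0002 -1.    ]
wrist bowl [0.5472 0.141 ] 4490 0.00195953912078416 rim z 0.09967568098070902
  zmin [-0.0965 -0.0964 -0.0964 -0.0963 -0.0962 -0.0961 -0.096  -0.0959]
   -0.1 148 [-0.0153  0.0128] [-0.0244 -0.0009  0.0225]
   -0.09 157 [-0.0154  0.0119] [-0.0224  0.0125  0.0203]
   -0.08 341 [-0.0153  0.0131] [-0.0216  0.0125  0.0196]
   -0.07 361 [-0.0154  0.0122] [-0.0189  0.0107  0.0167]
   -0.06 291 [-0.0171  0.003 ] [-0.016   0.0005  0.0138]
   -0.05 1257 [-0.017   0.0167] [-0.0111 -0.0011  0.0087]
   -0.04 227 [-0.0155  0.0337] [-0.0123 -0.0069  0.0099]
   -0.03 254 [-0.0154  0.012 ] [-0.0122  0.0044  0.0098]
side bowl [0.5521 0.1396] 344 0.002148192103648325 rim z 0.10494453048604525
  zmin [-0.0939 -0.0928 -0.0927 -0.0925 -0.0925 -0.0908 -0.0907 -0.0901]
   -0.1 9 [-0.0104  0.0164] [-0.0158  0.0221  0.0268]
   -0.09 36 [-0.012   0.0171] [-0.0175  0.0221  0.0271]
   -0.08 38 [-0.012   0.0148] [-0.0152  0.0204  0.0244]
   -0.07 33 [-0.0119  0.0189] [-0.0125  0.0174  0.0233]
   -0.06 27 [-0.0135  0.0149] [-0.0093  0.0156  0.0182]
   -0.05 47 [-0.0122  0.0355] [-0.0042  0.0131  0.0229]
   -0.04 40 [-0.0129  0.0381] [-0.0096  0.0111  0.0151]
   -0.03 31 [-0.0115  0.0184] [-0.0062  0.0115  0.0146]
top bowl [0.5472 0.141 ] 213 0.001899989886807345 rim z 0.10349075342096814
```

View pics/awrist.png

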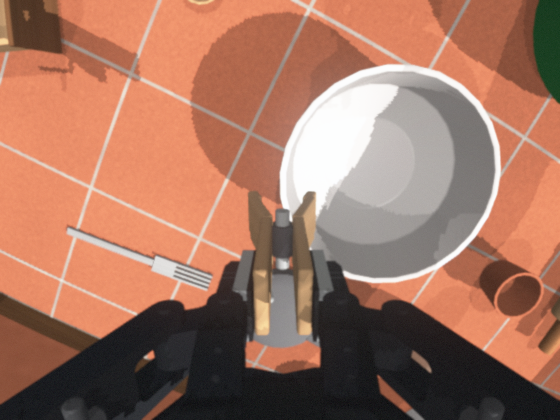

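View pics/asc.png

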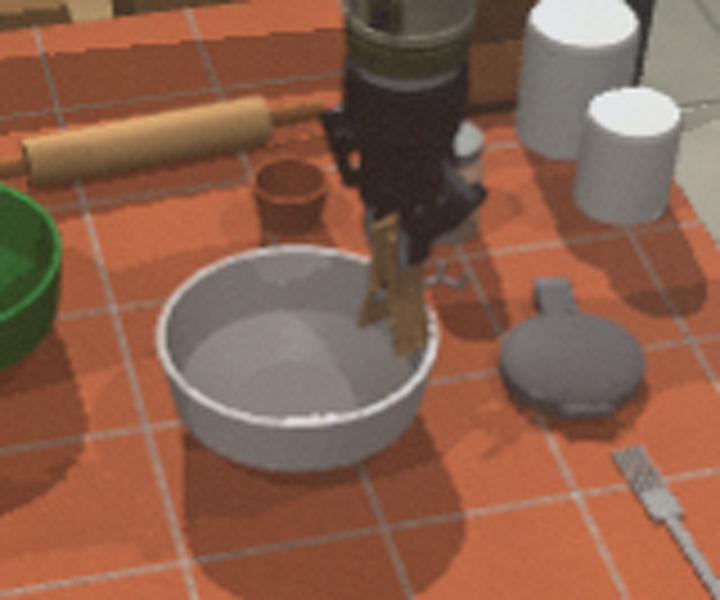

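Top and wrist cameras agree on the bowl at (0.547,0.141); the side camera is about 4 mm off. The jaws straddle the wall line, so I descend from 0.274 to about 0.164.

```bash
python3 -m creep '{"hand":[20,20,20,20,20],"delta_pos":[[0,0.0017,0.02],[0,0,0.02],[0,0,0.02],[0,0,0.01],[0,0,0]],"turn":[0,0,0,0,0]}' 30 && python3 look.py b
```

```text
clock: 10.57
tcp_pos: [0.5922, 0.0524, 0.2163]
orientation: [-0.002, -0.233, 0.972, 0.001]
wrist_force: [0.2, -0.3, -0.7]
finger_gap: 0.0223
wrist bowl [0.548  0.1409] 5622 0.0018413692756981685 rim z 0.09972982358369646
  zmin [-0.098  -0.0979 -0.0978 -0.0976 -0.0974 -0.0973 -0.0973 -0.0972]
   -0.1 159 [-0.0164  0.0116] [-0.0246  0.0147  0.0223]
   -0.09 191 [-0.0163  0.0124] [-0.0224  0.0124  0.0201]
   -0.08 337 [-0.0162  0.012 ] [-0.0213  0.0114  0.0191]
   -0.07 358 [-0.0162  0.0107] [-0.0185  0.0102  0.0163]
   -0.06 274 [-0.018 -0.001] [-0.0158  0.0006  0.0135]
   -0.05 1255 [-0.0178  0.0163] [-0.011  -0.0013  0.0084]
   -0.04 234 [-0.0162  0.0189] [-0.0123 -0.007   0.0097]
   -0.03 259 [-0.0161  0.0105] [-0.0126  0.0043  0.0097]
side bowl [0.5521 0.1393] 325 0.002105716624647161 rim z 0.10502765470458475
  zmin [-0.0957 -0.0952 -0.095  -0.0947 -0.0945 -0.0938 -0.093  -0.0921]
   -0.1 14 [-0.0127  0.0166] [-0.0182  0.0221  0.0255]
   -0.09 33 [-0.0133  0.0158] [-0.0175  0.0212  0.0262]
   -0.08 31 [-0.013   0.0177] [-0.0157  0.0193  0.0233]
   -0.07 28 [-0.0126  0.0163] [-0.0133  0.0175  0.022 ]
   -0.06 25 [-0.013   0.0166] [-0.0095  0.016   0.0188]
   -0.05 53 [-0.013   0.0355] [-0.0067  0.0127  0.0274]
   -0.04 30 [-0.0128  0.0369] [-0.0066  0.0121  0.0155]
   -0.03 25 [-0.0118  0.0176] [-0.0068  0.012   0.0151]
top bowl [0.5473 0.141 ] 236 0.0019212694926858845 rim z 0.10307086129380855
```

```bash
python3 -m creep '{"hand":[20,20,20,20,20],"delta_pos":[[0,0,0.005],[0,0,0.01],[0,0,0.01],[0,0,0.01],[0,0,0.01]],"turn":[0,0,0,0,0]}' 30 && python3 -m creep '{"hand":[20,20,20,20,20],"delta_pos":[[0,0,0.01],[0,0,0.0075],[0,0,0.005],[0,0,0],[0,0,0]],"turn":[0,0,0,0,0]}' 30 &&  python3 mv.py '[(.593,.052,.164)]'; python3 look.py c
```

```text
clock: 11.13
tcp_pos: [0.5933, 0.0531, 0.1811]
orientation: [-0.0, -0.234, 0.972, 0.0]
wrist_force: [0.1, 0.1, -0.8]
finger_gap: 0.0224
clock: 11.55
tcp_pos: [0.5934, 0.053, 0.1641]
orientation: [-0.0, -0.233, 0.972, 0.0]
wrist_force: [0.5, 0.3, -0.4]
finger_gap: 0.0225
t 11.55 tcp [0.5934 0.053  0.1641] yaw_y 117.00624030008169 gap 0.022499184683282603 F [ 0.5328  0.2848 -0.3637] tool z [-0.0005  0.0001 -1.    ]
to (0.593, 0.052, 0.164) total units [ 0.0011 -0.0009  0.0001] rows 1 per row [ 0.0011 -0.0009  0.0001]
wrist bowl [0.5483 0.1408] 6103 0.0023171896973268654 rim z 0.09990251069747683
  zmin [-0.0545 -0.0544 -0.0544 -0.0543 -0.0543 -0.0543 -0.0542 -0.0542]
   -0.06 113 [-0.0175 -0.0065] [-0.0142 -0.0011  0.0121]
   -0.05 1262 [-0.0173  0.0163] [-0.0112 -0.0011  0.009 ]
   -0.04 223 [-0.0157  0.0331] [-0.0122 -0.0068  0.0098]
   -0.03 260 [-0.0156  0.012 ] [-0.0123  0.0044  0.0098]
side bowl [0.5526 0.1389] 313 0.00303660753084711 rim z 0.10539475289171936
  zmin [-0.0547 -0.0539 -0.0537 -0.0536 -0.0535 -0.0528 -0.0519 -0.0514]
   -0.06 11 [-0.0115  0.0142] [-0.0038  0.0152  0.0185]
   -0.05 43 [-0.0119  0.0339] [-0.0062  0.0129  0.0258]
   -0.04 31 [-0.0139  0.0371] [-0.0085  0.0104  0.0154]
   -0.03 23 [-0.012   0.0163] [-0.009   0.0127  0.0148]
top bowl [0.5471 0.1409] 263 0.0019141577424673889 rim z 0.1036492881398646
```

View pics/cwrist.png

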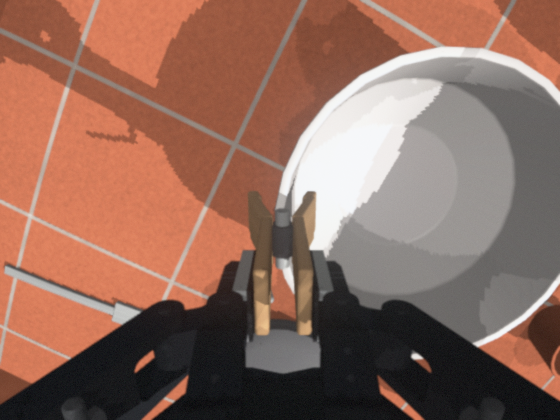

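View pics/csc.png

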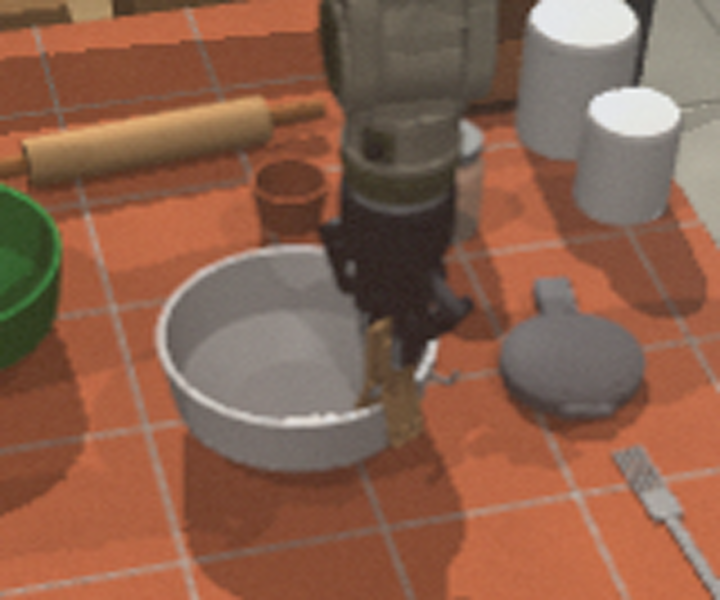

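The rim runs between the open jaws in both views and the wrist force is about zero. I'll open slowly, easing down a little as the pads retract.

```bash
python3 -m creep '{"hand":[25,28,31,34,37],"delta_pos":[[0,0,0.0004],[0,0,0.0004],[0,0,0.0004],[0,0,0.0004],[0,0,0.0004]],"turn":[0,0,0,0,0]}' 30 && python3 -m creep '{"hand":[40,43,46,49,52],"delta_pos":[[0,0,0.0004],[0,0,0.0004],[0,0,0.0004],[0,0,0.0004],[0,0,0.0004]],"turn":[0,0,0,0,0]}' 30 && python3 -m creep '{"hand":[55,58,64,75,85],"delta_pos":[[0,0,0],[0,0,0],[0,0,0],[0,0,0],[0,0,0]],"turn":[0,0,0,0,0]}' 30 && python3 mv.py '[]'; python3 look.py d
```

```text
clock: 12.12
tcp_pos: [0.5936, 0.053, 0.1627]
orientation: [0.0, -0.233, 0.972, 0.0]
wrist_force: [0.5, -0.6, -1.2]
finger_gap: 0.0369
clock: 12.53
tcp_pos: [0.5937, 0.0527, 0.161]
orientation: [0.0, -0.233, 0.972, -0.0]
wrist_force: [1.3, -1.7, -1.4]
finger_gap: 0.0519
clock: 12.95
tcp_pos: [0.5936, 0.0531, 0.1612]
orientation: [0.0, -0.234, 0.972, 0.0]
wrist_force: [0.3, 0.1, 0.6]
finger_gap: 0.0841
t 12.95 tcp [0.5936 0.0531 0.1612] yaw_y 117.00721788457089 gap 0.08405789052876189 F [0.2907 0.0717 0.5855] tool z [ 0.0002  0.0003 -1.    ]
wrist bowl [0.5471 0.142 ] 6364 0.00215537576744265 rim z 0.09979680310386062
  zmin [-0.0511 -0.051  -0.051  -0.051  -0.0509 -0.0509 -0.0508 -0.0508]
   -0.06 25 [-0.016  -0.0097] [-0.0093  0.008   0.0124]
   -0.05 785 [-0.0174  0.0313] [-0.0078  0.0088  0.0173]
   -0.04 1747 [-0.0161  0.0326] [-0.0056  0.0048  0.0152]
   -0.03 806 [-0.0161  0.0132] [-0.0086  0.0149  0.0206]
side bowl [0.5527 0.1387] 283 0.0025775894842772515 rim z 0.1055442293024376
  zmin [-0.0506 -0.0503 -0.0482 -0.0481 -0.0472 -0.047  -0.0469 -0.0467]
   -0.05 23 [-0.0128  0.0367] [-0.0032  0.0163  0.0274]
   -0.04 40 [-0.0124  0.0171] [-0.0047  0.0039  0.0206]
   -0.03 24 [-0.0102  0.0149] [-0.0052 -0.0008  0.024 ]
top bowl [0.547  0.1409] 267 0.001980502317599545 rim z 0.10326404378494558
```

View pics/dwrist.png

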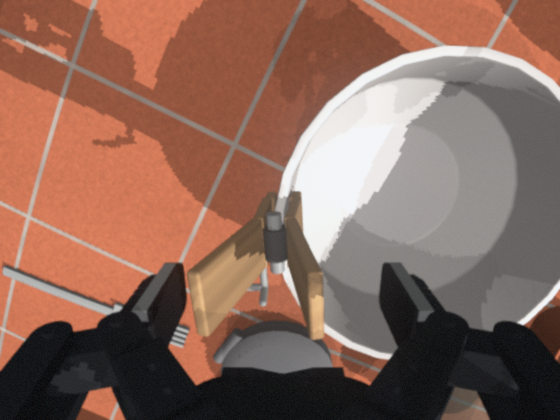

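View pics/dsc.png

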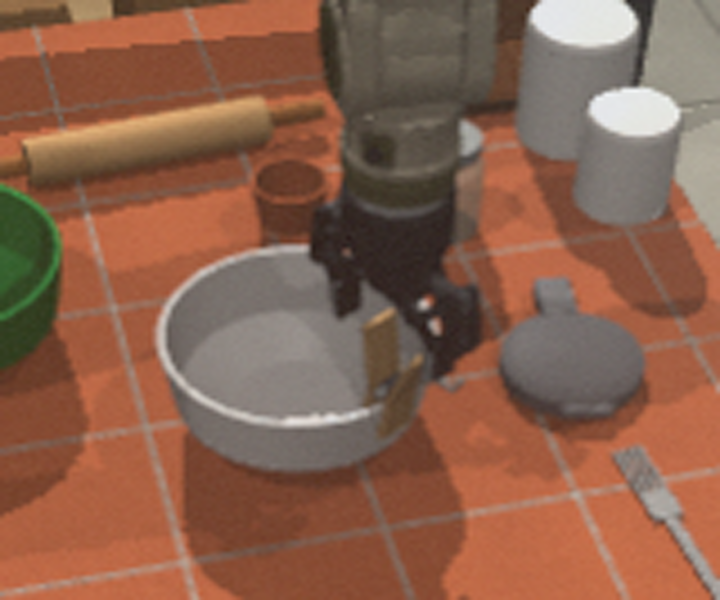

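The clip grips the rim by itself, leaning out with the wall. Its left handle is close to the left pad, so I shift 4 mm that way and then retreat up.

```bash
python3 -m creep '{"hand":[85,85,85,85,85],"delta_pos":[[0,-0.005,0],[0,0,0],[0,0,-0.01],[0,0,-0.02],[0,0,-0.03]],"turn":[0,0,0,0,0]}' 30 && python3 -m creep '{"hand":[85,85,85,85,85],"delta_pos":[[0,0,-0.04],[0,0,-0.03],[0,0,-0.01],[0,0,0],[0,0,0]],"turn":[0,0,0,0,0]}' 30 && python3 mv.py '[]'
python3 - <<'E'
from h import *
np.set_printoptions(precision=4,suppress=True)
for n in ['wrist','side','top']:
    c=cam(n); save(c,'e'+n); P=cloud(c)
    if n!='top': 
        k=(np.hypot(P[...,0]-.596,P[...,1]-.047)<.06)&(P[...,2]>.105)&(P[...,2]<.21); h=P[k]; d=np.array([.891,.454]);nr=np.array([.454,-.891]); b=np.array([.548,.1405])
        for lo in np.arange(.105,.195,.01):
            q=(h[:,2]>=lo)&(h[:,2]<lo+.01); v=(h[:,:2]-b)@nr
            if q.sum()>2: print(n,round(lo,3),q.sum(),np.percentile(v[q],[2,50,98]))
        print('zmax',np.sort(h[:,2])[-5:])
    for t in ['clip','clip_mouth','tray_edge','rack']:
        for r in env.pinpoint(n,t)[:2]: print(n,t,np.round(r['location'],1),round(r['score'],2),'z=.075',at_z(c,r['location'],.075)[:2],'z=.086',at_z(c,r['location'],.086)[:2],'z0',at_z(c,r['location'],0)[:2])
    if n=='side': cv2.imwrite('pics/esc.png',cv2.resize(c['pixels'][110:260,200:360,::-1],None,fx=4.5,fy=4,interpolation=cv2.INTER_CUBIC))
E
```

```text
clock: 13.52
tcp_pos: [0.594, 0.0494, 0.2079]
orientation: [-0.002, -0.233, 0.972, 0.001]
wrist_force: [-0.1, -0.3, 1.3]
finger_gap: 0.0847
clock: 13.93
tcp_pos: [0.5955, 0.0494, 0.273]
orientation: [0.0, -0.233, 0.972, -0.0]
wrist_force: [-0.1, 0.1, -0.8]
finger_gap: 0.0849
t 13.9333 tcp [0.5955 0.0494 0.273 ] yaw_y 117.00460705318068 gap 0.08493812020616898 F [-0.1154  0.0508 -0.7954] tool z [ 0.0005  0.0001 -1.    ]
wrist 0.105 89 [0.0887 0.1079 0.1228]
wrist 0.115 727 [0.0942 0.1044 0.1197]
wrist 0.125 333 [0.092  0.1101 0.1149]
wrist 0.135 291 [0.0899 0.1146 0.119 ]
wrist 0.145 324 [0.0889 0.1181 0.1235]
wrist 0.155 362 [0.0875 0.1218 0.1267]
wrist 0.165 428 [0.0863 0.1255 0.1334]
wrist 0.175 718 [0.0819 0.0876 0.133 ]
zmax [0.1827 0.1828 0.1828 0.1831 0.1832]
wrist clip [189.1 286.3] 0.67 z=.075 [0.6032 0.059 ] z=.086 [0.6007 0.0576] z0 [0.6209 0.069 ]
wrist clip_mouth [178.6 286.1] 0.67 z=.075 [0.5939 0.054 ] z=.086 [0.5916 0.0527] z0 [0.6094 0.0628]
wrist tray_edge [278.5 501.1] 0.41 z=.075 [0.5855 0.3223] z=.086 [0.5835 0.312 ] z0 [0.5991 0.3924]
wrist rack [177.4 284.5] 0.4
[... 536 characters left out ...]
ide clip_mouth [214.6 287.9] 0.5 z=.075 [0.6036 0.0509] z=.086 [0.6006 0.0416] z0 [0.6237 0.1138]
side clip_mouth [204.5 283.4] 0.2 z=.075 [0.6009 0.0977] z=.086 [0.598 0.088] z0 [0.6208 0.164 ]
side tray_edge [311.4 279.1] 0.88 z=.075 [ 0.486  -0.2852] z=.086 [ 0.4842 -0.2909] z0 [ 0.4978 -0.2458]
side rack [379.2 333.9] 0.87 z=.075 [ 0.5702 -0.5034] z=.086 [ 0.5676 -0.5069] z0 [ 0.588  -0.4793]
top tray_edge [242.8 383.3] 0.89 z=.075 [ 0.4851 -0.2843] z=.086 [ 0.4848 -0.2814] z0 [ 0.4873 -0.3045]
top tray_edge [160.5 166.2] 0.48 z=.075 [0.7209 0.3222] z=.086 [0.7183 0.3194] z0 [0.7381 0.3408]
top rack [206.1 438.1] 0.68 z=.075 [ 0.5873 -0.4428] z=.086 [ 0.586  -0.4383] z0 [ 0.5961 -0.4731]
```

View pics/ewrist.png

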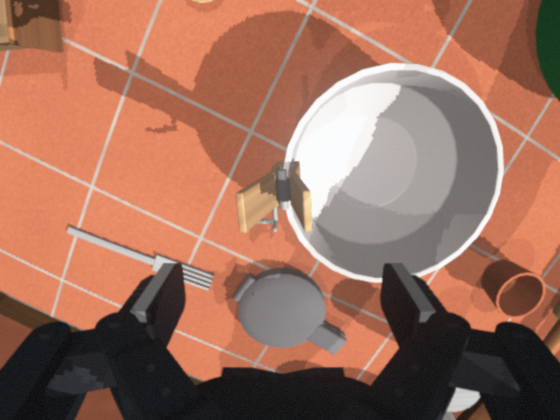

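View pics/esc.png

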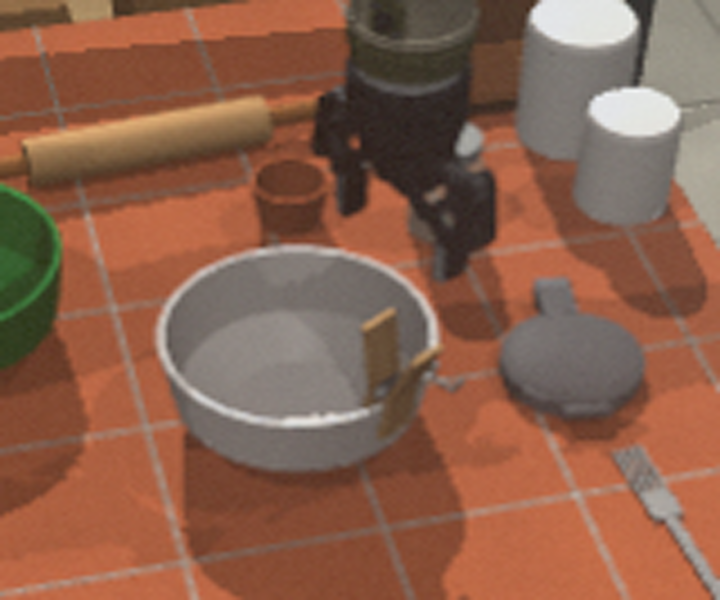

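The clip holds with its handle tops centred about 0.108 m out and the mouth at about z 0.078. Next is the tray: I close the hand and move to before the panel's middle.

```bash
python3 -m creep '{"hand":[85,60,40,20,0],"delta_pos":[[0.0393,-0.0281,0],[0.0393,-0.0281,0],[0.0393,-0.0281,0],[0.0393,-0.0281,0],[0.0393,-0.0281,0]],"turn":[0,0,0,0,0]}' 30 && python3 -m creep '{"hand":[0,0,0,0,0],"delta_pos":[[0.0393,-0.0281,0],[0.0393,-0.0281,0],[0.0393,-0.0281,0],[0,0,0],[0,0,0]],"turn":[0,0,0,0,0]}' 30 && python3 mv.py '[(.453,-.225,.075)]'
python3 - <<'E'
from h import *
np.set_printoptions(precision=4,suppress=True)
for n in ['wrist','side']:
    c=cam(n); save(c,'f'+n)
E
```

```text
clock: 15.1
tcp_pos: [0.5054, -0.1232, 0.2732]
orientation: [0.0, -0.234, 0.972, -0.0]
wrist_force: [-0.2, -0.9, 0.5]
finger_gap: 0.0388
clock: 15.52
tcp_pos: [0.4521, -0.2268, 0.2732]
orientation: [0.0, -0.231, 0.973, -0.0]
wrist_force: [0.0, 0.3, -0.3]
finger_gap: -0.0001
t 15.5167 tcp [ 0.4521 -0.2268  0.2732] yaw_y 116.73867222707538 gap -0.0001447054394245834 F [ 0.0132  0.2958 -0.2936] tool z [ 0.0004  0.     -1.    ]
to (0.453, -0.225, 0.075) total units [-0.002   0.0016  0.2478] rows 5 per row [-0.0004  0.0003  0.0496]
```

View pics/fwrist.png

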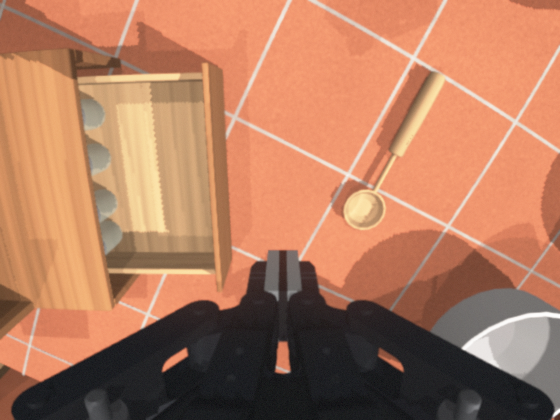

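View pics/fside.png

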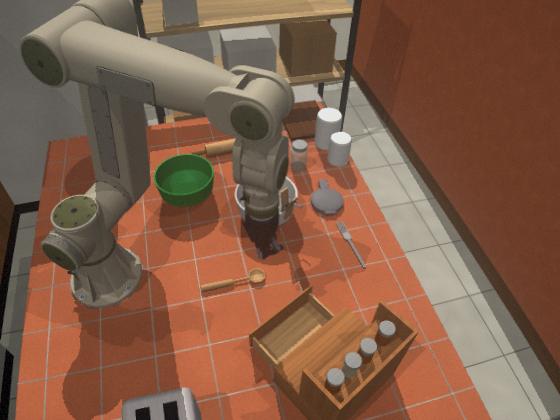

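When closed, the finger links spread along tool y. I'll turn 90° so they lie parallel to the panel and only the narrow finger side faces it.

```bash
python3 -m creep '{"hand":[0,0,0,0,0],"delta_pos":[[0,0,0],[0,0,0],[0,0,0],[0,0,0],[0,0,0]],"turn":[1,1,1,1,1]}' 30 && python3 -m creep '{"hand":[0,0,0,0,0],"delta_pos":[[0,0,0],[0,0,0],[0,0,0],[0,0,0],[0,0,0]],"turn":[1,1,1,1,1]}' && python3 -m creep '{"hand":[0,0,0,0,0],"delta_pos":[[0,0,0],[0,0,0],[0,0,0],[0,0,0],[0,0,0]],"turn":[1,1,1,1,1]}' && python3 -m creep '{"hand":[0,0,0,0,0],"delta_pos":[[0,0,0],[0,0,0],[0,0,0],[0,0,0],[0,0,0]],"turn":[1,1,1,0,0]}' && python3 mv.py '[(.453,-.225,.2732),(.453,-.225,.065),(.472,-.2623,.065),(.5243,-.365,.065)]'
```

```text
clock: 16.03
tcp_pos: [0.4539, -0.2232, 0.2731]
orientation: [0.0, -0.017, 1.0, 0.0]
wrist_force: [-0.5, -0.2, 0.1]
finger_gap: 0.0001
clock: 16.45
tcp_pos: [0.4539, -0.2231, 0.2731]
orientation: [0.0, 0.2, 0.98, 0.0]
wrist_force: [-0.2, 0.1, 0.2]
finger_gap: 0.0001
clock: 16.87
tcp_pos: [0.4539, -0.2231, 0.2731]
orientation: [-0.0, 0.407, 0.913, 0.0]
wrist_force: [-0.4, -0.2, -0.8]
finger_gap: 0.0001
clock: 17.28
tcp_pos: [0.4536, -0.2236, 0.2731]
orientation: [-0.0, 0.52, 0.854, 0.0]
wrist_force: [-0.6, -0.5, 0.1]
finger_gap: 0.0
t 17.2833 tcp [ 0.4536 -0.2236  0.2731] yaw_y 27.293900311283018 gap 2.3405357735488527e-05 F [-0.5646 -0.5415  0.0576] tool z [ 0.0001  0.0003 -1.    ]
to (0.453, -0.225, 0.2732) total units [-0.0011 -0.0015 -0.0002] rows 1 per row [-0.0011 -0.0015 -0.0002]
to (0.453, -0.225, 0.065) total units [-0.0001 -0.0001  0.2602] rows 6 per row [-0.     -0.      0.0434]
to (0.472, -0.2623, 0.065) total units [-0.0523 -0.0003 -0.    ] rows 2 per row [-0.0262 -0.0001 -0.    ]
to (0.5243, -0.365, 0.065) total units [-0.1441 -0.0008 -0.    ] rows 3 per row [-0.048  -0.0003 -0.    ]
```

```bash
python3 -m creep '{"hand":[0,0,0,0,0],"delta_pos":[[0,0,0.04],[0,0,0.05],[0,0,0.05],[0,0,0.05],[0,0,0.04]],"turn":[0,0,0,0,0]}' 30 && python3 -m creep '{"hand":[0,0,0,0,0],"delta_pos":[[0,0,0.03],[0,0,0],[-0.015,0,0],[-0.015,0,0],[-0.01,0,0]],"turn":[0,0,0,0,0]}' && python3 mv.py '[(.5243,-.365,.065)]'
python3 - <<'E'
from h import *
for n in ['wrist','side']:
    c=cam(n); save(c,'g'+n)
E
```

```text
clock: 17.7
tcp_pos: [0.4524, -0.2236, 0.0865]
orientation: [-0.001, 0.521, 0.854, 0.0]
wrist_force: [-0.4, -0.3, 0.2]
finger_gap: -0.0002
clock: 18.12
tcp_pos: [0.4705, -0.2564, 0.0676]
orientation: [0.003, 0.522, 0.853, -0.0]
wrist_force: [0.3, -0.1, 0.7]
finger_gap: -0.0003
t 18.1167 tcp [ 0.4705 -0.2564  0.0676] yaw_y 27.042239677552224 gap -0.00028490772266522696 F [ 0.3442 -0.1084  0.6919] tool z [ 0.0047 -0.0037 -1.    ]
to (0.5243, -0.365, 0.065) total units [-0.1514 -0.0018  0.0041] rows 3 per row [-0.0505 -0.0006  0.0014]
```

View pics/gside.png

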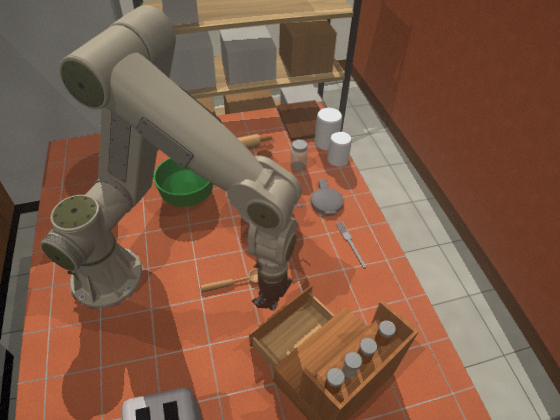

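View pics/gwrist.png

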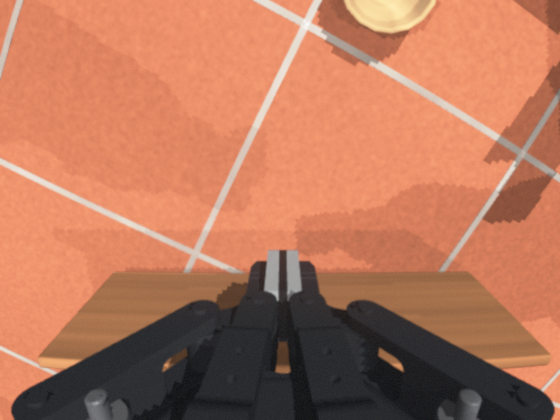

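The panel is centred behind the fingers, about 2 cm away. I push in steps.

```bash
python3 -m creep '{"hand":[0,0,0,0,0],"delta_pos":[[-0.015,0,0],[-0.015,0,0],[-0.015,0,0],[-0.015,0,0],[-0.015,0,0]],"turn":[0,0,0,0,0]}' && python3 -m creep '{"hand":[0,0,0,0,0],"delta_pos":[[-0.015,0,0],[-0.015,0,0],[-0.015,0,0],[-0.015,0,0],[-0.01,0,0]],"turn":[0,0,0,0,0]}' && python3 mv.py '[]'
python3 - <<'E'
from h import *
for n in ['side','top']:
    c=cam(n); save(c,'h'+n); print(n,[(np.round(r['location'],1),round(r['score'],2),at_z(c,r['location'],.086)) for r in env.pinpoint(n,'tray_edge')])
E
```

```text
clock: 18.63
tcp_pos: [0.4949, -0.307, 0.0662]
orientation: [-0.0, 0.522, 0.853, 0.001]
wrist_force: [-1.0, 3.2, 2.2]
finger_gap: 0.0001
clock: 19.05
tcp_pos: [0.5206, -0.3576, 0.0661]
orientation: [0.0, 0.523, 0.853, 0.0]
wrist_force: [-1.8, 2.9, 1.8]
finger_gap: -0.0003
t 19.05 tcp [ 0.5206 -0.3576  0.0661] yaw_y 26.998982600851342 gap -0.0002549434030060922 F [-1.8151  2.8509  1.7679] tool z [ 0.0009  0.     -1.    ]
side [(array([331.6, 302.9]), 0.75, array([ 0.5300023 , -0.36431269,  0.086     ]))]
top [(array([226.2, 415. ]), 0.75, array([ 0.53021113, -0.37128695,  0.086     ]))]
```

View pics/hside.png

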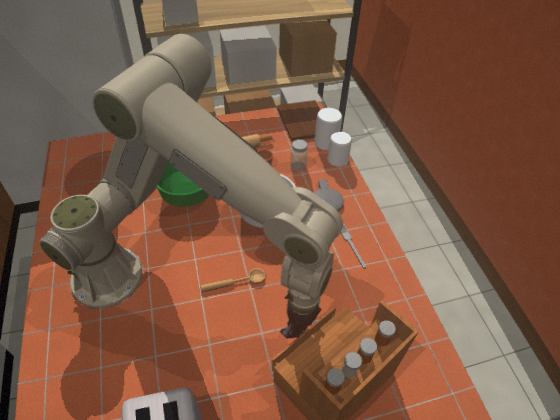

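View pics/htop.png

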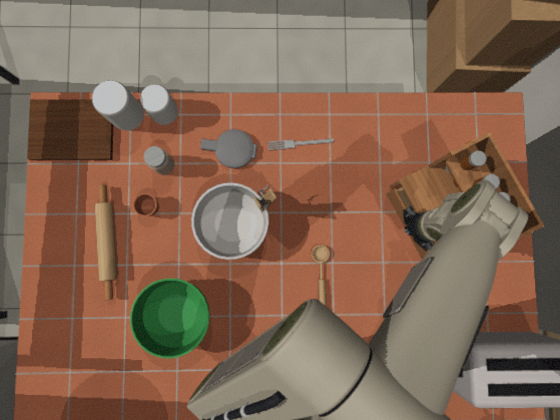

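```bash
python3 -m creep '{"hand":[0,0,0,0,0],"delta_pos":[[-0.004,0,0],[-0.004,0,0],[-0.004,0,0],[-0.004,0,0],[-0.004,0,0]],"turn":[0,0,0,0,0]}' && python3 mv.py '[]'
python3 - <<'E'
from h import *
for n in ['side']:
    c=cam(n); save(c,'i'+n); print(n,[(np.round(r['location'],1),round(r['score'],2),at_z(c,r['location'],.086)) for r in env.pinpoint(n,'tray_edge')])
    cv2.imwrite('pics/isc.png',cv2.resize(c['pixels'][270:400,240:400,::-1],None,fx=4.5,fy=4.5,interpolation=cv2.INTER_CUBIC))
E
```

```text
clock: 19.67
tcp_pos: [0.5259, -0.3682, 0.065]
orientation: [-0.003, 0.522, 0.853, 0.002]
wrist_force: [-10.3, 17.1, 16.1]
finger_gap: 0.0001
t 19.6667 tcp [ 0.5259 -0.3682  0.065 ] yaw_y 27.056971326241033 gap 0.0001223021923771872 F [-10.2869  17.0626  16.1089] tool z [-0.0031  0.006  -1.    ]
side [(array([338.7, 307.1]), 0.46, array([ 0.53487472, -0.3864656 ,  0.086     ]))]
```

View pics/isc.png

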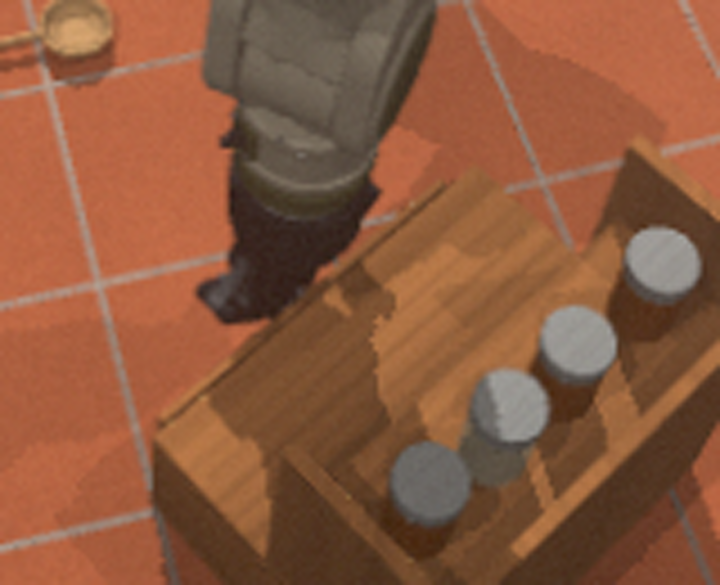

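The force jumped to about 20 N and the tray front looks flush, so I back off and measure.

```bash
python3 -m creep '{"hand":[0,0,0,0,0],"delta_pos":[[0.01,0,0],[0.02,0,0],[0.03,0,0],[0.03,0,-0.03],[0.03,0,-0.03]],"turn":[0,0,0,0,0]}' && python3 -m creep '{"hand":[0,0,0,0,0],"delta_pos":[[0.03,0,-0.03],[0.03,0,-0.03],[0.03,0,-0.03],[0.03,0,-0.03],[0.02,0,-0.03]],"turn":[0,0,0,0,0]}' && python3 mv.py '[]'
python3 - <<'E'
from h import *
np.set_printoptions(precision=4,suppress=True)
nr=np.array([.457,-.8894]);d=np.array([.8894,.457])
for n in ['side','top','wrist']:
    c=cam(n); save(c,'j'+n); print(n,[(np.round(r['location'],1),round(r['score'],2),at_z(c,r['location'],.086)) for r in env.pinpoint(n,'tray_edge')])
    P=cloud(c); o=np.array([.592,-.476]); v=(P[...,:2]-o)@nr; u=(P[...,:2]-o)@d; z=P[...,2]
    for nm,lo,hi in [('panel',.03,.075),('edge',.082,.09),('edge2',.076,.082),('house',.098,.106)]:
      for a,b in [(-.16,-.12),(-.10,-.02),(.02,.10),(.10,.13)]:
        k=(z>lo)&(z<hi)&(u>a)&(u<b)&(v<-.05)&(v>-.2)
        if k.sum()>5: print('  ',nm,a,k.sum(),'v',np.percentile(v[k],[2,10,50,90]))
    if n=='side': cv2.imwrite('pics/jsc.png',cv2.resize(c['pixels'][270:400,240:400,::-1],None,fx=4.5,fy=4.5,interpolation=cv2.INTER_CUBIC))
    if n=='top': cv2.imwrite('pics/jtc.png',cv2.resize(c['pixels'][170:290,380:540,::-1],None,fx=4.5,fy=4.5,interpolation=cv2.INTER_CUBIC))
E
```

```text
clock: 20.18
tcp_pos: [0.4825, -0.2844, 0.1118]
orientation: [-0.002, 0.523, 0.853, 0.0]
wrist_force: [0.0, -0.3, -0.7]
finger_gap: 0.0
clock: 20.6
tcp_pos: [0.4321, -0.1843, 0.2344]
orientation: [0.0, 0.522, 0.853, 0.0]
wrist_force: [0.1, -0.1, -1.0]
finger_gap: 0.0004
t 20.6 tcp [ 0.4321 -0.1843  0.2344] yaw_y 27.03312391542398 gap 0.00035837586541679104 F [ 0.0517 -0.1186 -1.0249] tool z [ 0.0006 -0.0004 -1.    ]
side [(array([337.9, 306.9]), 0.74, array([ 0.535 , -0.3842,  0.086 ])), (array([376.4, 335. ]), 0.39, array([ 0.5726, -0.5009,  0.086 ]))]
   panel -0.16 87 v [-0.0999 -0.0963 -0.0791 -0.0564]
   edge -0.16 18 v [-0.0999 -0.0964 -0.0714 -0.0593]
   edge -0.1 71 v [-0.1153 -0.1143 -0.1111 -0.1089]
   edge 0.02 69 v [-0.1133 -0.1124 -0.1099 -0.1069]
   edge 0.1 8 v [-0.1126 -0.1116 -0.1094 -0.1075]
   edge2 -0.16 13 v [-0.1011 -0.0991 -0.0778 -0.0571]
   edge2 -0.1 7 v [-0.1115 -0.1105 -0.1091 -0.1083]
   house -0.16 87 v [-0.0994 -0.0954 -0.073  -0.0542]
   house -0.1 587 v [-0.1018 -0.0971 -0.076  -0.0553]
   house 0.02 474 v [-0.1002 -0.0965 -0.0754 -0.0548]
   house 0.1 160 v [-0.1    -0.096  -0.0769 -0.0558]
top [(array([223.2, 416.8]), 0.84, array([ 0.5385, -0.3766,  0.086 ])), (array([162.3, 165.7]), 0.34, array([0.7132, 0.3207, 0.086 ]))]
   panel 0.02 149 v [-0.1161 -0.115  -0.114  -0.1127]
   panel 0.1 50 v [-0.1143 -0.1136 -0.1021 -0.096 ]
   edge 0.02 67 v [-0.1152 -0.1146 -0.1122 -0.1088]
   edge 0.1 12 v [-0.1138 -0.1129 -0.1105 -0.1015]
   edge2 0.02 19 v [-0.1156 -0.1151 -0.1138 -0.1125]
   edge2 0.1 9 v [-0.114  -0.1137 -0.1108 -0.1005]
   house -0.1 357 v [-0.096  -0.0884 -0.0685 -0.0537]
   house 0.02 505 v [-0.102  -0.0985 -0.0767 -0.0553]
   house 0.1 172 v [-0.1015 -0.0985 -0.0766 -0.0559]
wrist []
   panel 0.1 125 v [-0.1172 -0.1166 -0.1046 -0.1034]
```

View pics/jsc.png

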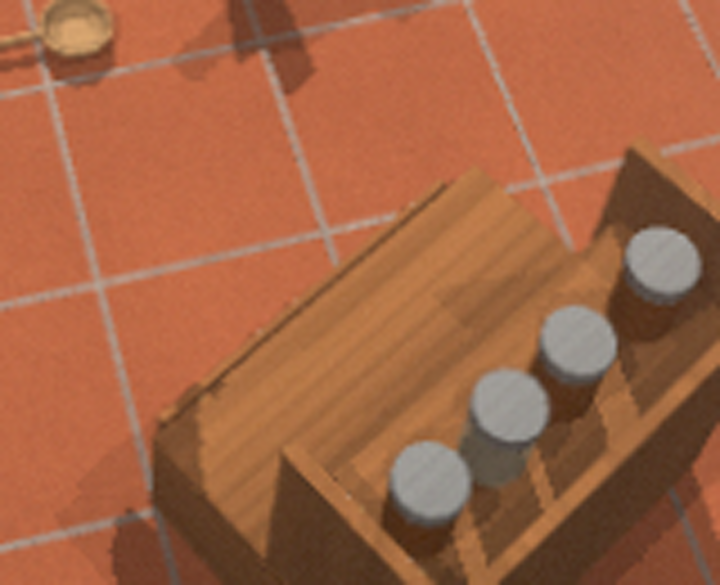

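View pics/jtc.png

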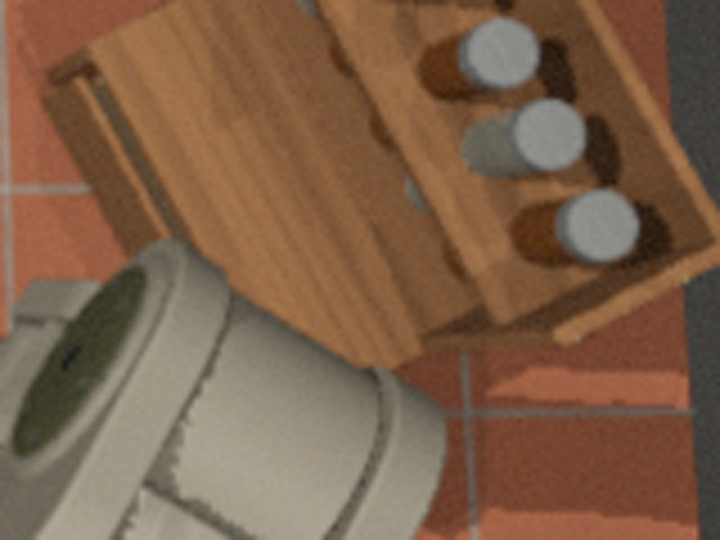

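View pics/jwrist.png

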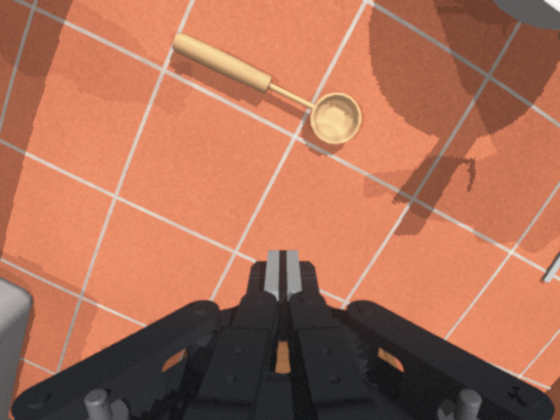

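The fingers stopped at about 20 N, but the depth clouds put the panel front ~13 mm ahead of the housing front. That is either the real stop or a snag of the gripper body. I'll push again with the tool 2 cm higher to tell which.

```bash
python3 mv.py '[(.4962,-.3004,.2344),(.4962,-.3004,.083),(.519,-.345,.083)]'
```

```text
t 20.9 tcp [ 0.4331 -0.1862  0.2322] yaw_y 26.9871712799369 gap -0.00020120743882856698 F [ 0.1628 -0.5933 -0.613 ] tool z [-0.0003  0.     -1.    ]
to (0.4962, -0.3004, 0.2344) total units [-0.163   0.0055 -0.0027] rows 4 per row [-0.0407  0.0014 -0.0007]
to (0.4962, -0.3004, 0.083) total units [-0.      0.      0.1892] rows 4 per row [-0.      0.      0.0473]
to (0.519, -0.345, 0.083) total units [-0.0626  0.0001 -0.    ] rows 2 per row [-0.0313  0.     -0.    ]
```

```bash
python3 -m creep '{"hand":[0,0,0,0,0],"delta_pos":[[-0.04,0.0014,0],[-0.04,0.0014,0],[-0.04,0.0014,0],[-0.04,0.0014,0],[0,0,0]],"turn":[0,0,0,0,0]}' && python3 -m creep '{"hand":[0,0,0,0,0],"delta_pos":[[0,0,0.045],[0,0,0.045],[0,0,0.045],[0,0,0.035],[0,0,0.0165]],"turn":[0,0,0,0,0]}' && python3 -m creep '{"hand":[0,0,0,0,0],"delta_pos":[[-0.025,0,0],[-0.025,0,0],[-0.015,0,0],[0,0,0],[0,0,0]],"turn":[0,0,0,0,0]}' &&  python3 mv.py '[(.5259,-.3682,.083)]'
python3 - <<'E'
from h import *
c=cam('side'); save(c,'k')
cv2.imwrite('pics/ksc.png',cv2.resize(c['pixels'][270:400,240:400,::-1],None,fx=4.5,fy=4.5,interpolation=cv2.INTER_CUBIC))
E
```

```text
clock: 21.32
tcp_pos: [0.4971, -0.3033, 0.2297]
orientation: [-0.0, 0.524, 0.852, -0.0]
wrist_force: [1.1, 1.1, -0.7]
finger_gap: -0.0001
clock: 21.73
tcp_pos: [0.492, -0.296, 0.0776]
orientation: [-0.004, 0.523, 0.852, 0.001]
wrist_force: [-0.1, -0.0, -0.2]
finger_gap: 0.0
clock: 22.15
tcp_pos: [0.5179, -0.3442, 0.082]
orientation: [-0.001, 0.523, 0.852, 0.0]
wrist_force: [-0.4, -0.1, -0.0]
finger_gap: 0.0001
t 22.15 tcp [ 0.5179 -0.3442  0.082 ] yaw_y 26.934421243217148 gap 0.00013295031533968533 F [-0.4051 -0.0738 -0.0332] tool z [-0.002  0.002 -1.   ]
to (0.5259, -0.3682, 0.083) total units [-0.0313 -0.0047 -0.0013] rows 1 per row [-0.0313 -0.0047 -0.0013]
```

View pics/ksc.png

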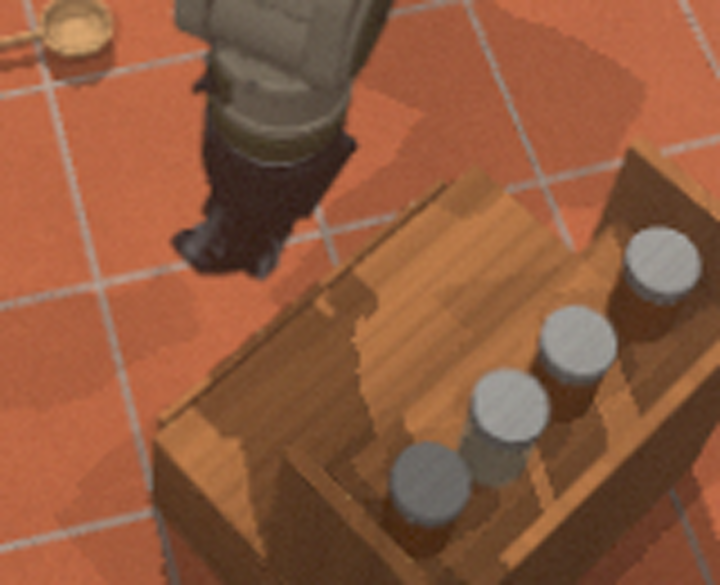

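```bash
python3 -m creep '{"hand":[0,0,0,0,0],"delta_pos":[[-0.012,0,0],[-0.01,0,0],[-0.004,0,0],[0,0,0],[0,0,0]],"turn":[0,0,0,0,0]}' &&  python3 -m creep '{"hand":[0,0,0,0,0],"delta_pos":[[-0.002,0,0],[-0.002,0,0],[-0.002,0,0],[0,0,0],[0,0,0]],"turn":[0,0,0,0,0]}' && python3 -m creep '{"hand":[0,0,0,0,0],"delta_pos":[[-0.002,0,0],[-0.002,0,0],[0,0,0],[0,0,0],[0,0,0]],"turn":[0,0,0,0,0]}' && python3 mv.py '[(.5259,-.3682,.083)]'
```

```text
clock: 22.62
tcp_pos: [0.5282, -0.3628, 0.0839]
orientation: [0.0, 0.523, 0.853, 0.0]
wrist_force: [-0.9, 0.1, 0.2]
finger_gap: 0.0004
clock: 23.03
tcp_pos: [0.5299, -0.3661, 0.0838]
orientation: [-0.001, 0.522, 0.853, 0.0]
wrist_force: [-1.9, 3.5, 1.8]
finger_gap: 0.0001
clock: 23.45
tcp_pos: [0.53, -0.3662, 0.0838]
orientation: [-0.003, 0.522, 0.853, 0.002]
wrist_force: [-6.0, 11.0, 8.1]
finger_gap: -0.0002
t 23.45 tcp [ 0.53   -0.3662  0.0838] yaw_y 27.08087694237777 gap -0.00018048518707543162 F [-6.0156 11.012   8.119 ] tool z [-0.0035  0.0061 -1.    ]
to (0.5259, -0.3682, 0.083) total units [ 0.     -0.0057  0.001 ] rows 1 per row [ 0.     -0.0057  0.001 ]
```

The stop came at the same tool position (v = -0.126) at both heights, so the tray is against a hard stop. I back off and check against the rack's own geometry (shelf set back to x=-10 mm).

```bash
python3 -m creep '{"hand":[0,0,0,0,0],"delta_pos":[[0.01,0,0],[0.03,0,0],[0.04,0,-0.02],[0.04,0,-0.03],[0.04,0,-0.03]],"turn":[0,0,0,0,0]}' && python3 -m creep '{"hand":[0,0,0,0,0],"delta_pos":[[0.04,0,-0.03],[0.04,0,-0.03],[0.04,0,-0.03],[0.03,0,-0.03],[0,0,0]],"turn":[0,0,0,0,0]}' && python3 mv.py '[]'
python3 - <<'E'
from h import *
np.set_printoptions(precision=4,suppress=True)
nr=np.array([.457,-.8894]);d=np.array([.8894,.457]); o=np.array([.592,-.476])
for n in ['side','top']:
    c=cam(n); save(c,'m'+n); P=cloud(c); v=(P[...,:2]-o)@nr; u=(P[...,:2]-o)@d; z=P[...,2]
    print(n)
    for lo in np.arange(-.13,.14,.01):
        k=(np.abs(u)<.14)&(v>lo)&(v<lo+.01)
        if k.sum()>5: print('  v',round(lo,3),k.sum(),'z pct',np.percentile(z[k],[2,25,50,75,98]),'u',np.percentile(u[k],[1,99]))
    k=(z>.12)&(z<.265)&(np.abs(u)<.15)&(np.abs(v)<.16); print(' high: v',np.percentile(v[k],[.5,2,50,98,99.5]),'u',np.percentile(u[k],[.5,99.5]),'zmax',np.percentile(z[k],99.5))
E
```

```text
clock: 23.87
tcp_pos: [0.4727, -0.2549, 0.1475]
orientation: [-0.0, 0.523, 0.852, -0.0]
wrist_force: [0.1, 0.0, 1.5]
finger_gap: -0.0002
clock: 24.28
tcp_pos: [0.4191, -0.1468, 0.2489]
orientation: [0.004, 0.521, 0.853, 0.0]
wrist_force: [0.1, -0.0, -0.4]
finger_gap: 0.0
t 24.2833 tcp [ 0.4191 -0.1468  0.2489] yaw_y 27.155856488174557 gap 3.370723798103384e-05 F [ 0.077  -0.0471 -0.4397] tool z [ 0.0065 -0.0034 -1.    ]
side
  v -0.13 41 z pct [-0.0032  0.0003  0.0018  0.0032  0.0065] u [-0.1397 -0.1094]
  v -0.12 159 z pct [-0.001   0.0823  0.0862  0.0878  0.0901] u [-0.1393  0.1043]
  v -0.11 190 z pct [0.0006 0.0832 0.0879 0.1011 0.1051] u [-0.1375  0.1128]
  v -0.1 402 z pct [0.0026 0.1009 0.1028 0.1044 0.1072] u [-0.1361  0.1259]
  v -0.09 412 z pct [0.0017 0.1012 0.1029 0.1045 0.1073] u [-0.1354  0.123 ]
  v -0.08 428 z pct [0.0028 0.1012 0.1027 0.1042 0.1073] u [-0.1372  0.1238]
  v -0.07 405 z pct [0.0022 0.1013 0.1029 0.1044 0.1071] u [-0.1367  0.1234]
  v -0.06 439 z pct [0.0026 0.1012 0.1031 0.1047 0.1075] u [-0.136   0.1259]
  v -0.05 396 z pct [0.0003 0.1016 0.1031 0.104
[... 2921 characters left out ...]
  v 0.05 369 z pct [0.0009 0.1856 0.2462 0.2492 0.2545] u [-0.1303  0.1362]
  v 0.06 197 z pct [0.0012 0.184  0.186  0.2154 0.2545] u [-0.1312  0.1382]
  v 0.07 193 z pct [0.0002 0.184  0.186  0.2234 0.2557] u [-0.1319  0.1382]
  v 0.08 1207 z pct [0.1823 0.2009 0.2195 0.2388 0.2544] u [-0.1243  0.1261]
  v 0.09 784 z pct [0.1821 0.2184 0.2437 0.2522 0.2554] u [-0.1249  0.129 ]
  v 0.1 7 z pct [-0.005   0.0007  0.0011  0.003   0.2207] u [0.059  0.1388]
  v 0.12 7 z pct [0.0004 0.0006 0.0011 0.0015 0.0028] u [0.1344 0.1398]
  v 0.13 6 z pct [-0.0035 -0.0001  0.0002  0.0008  0.002 ] u [0.1358 0.1398]
 high: v [-0.0148 -0.0125  0.0414  0.0949  0.0971] u [-0.1316  0.1275] zmax 0.2559117677988392
```

View pics/mtop.png

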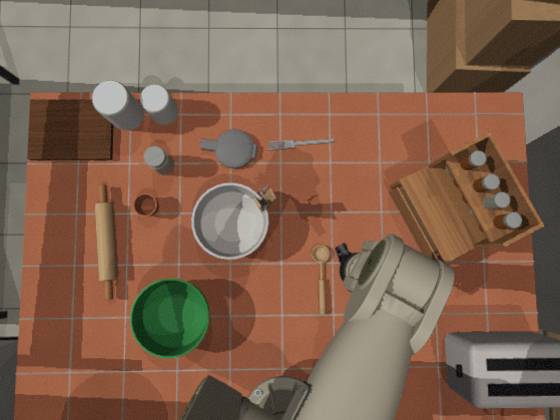

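View pics/mside.png

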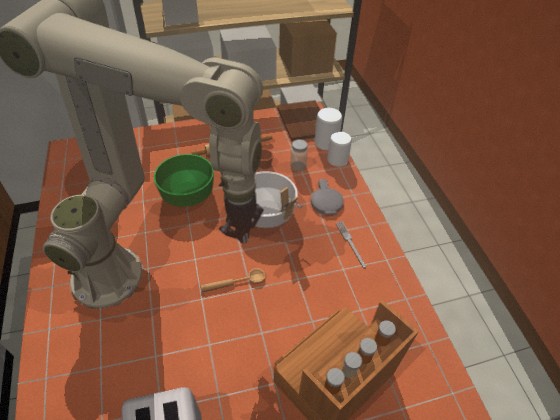

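The rack spans v = -0.101…+0.099, so its origin is right, and the panel centre sits at x ≈ -0.110. The stiff stop suggests that is home. As a check, I'll push once more, harder but still gentle, to see whether it moves.

```bash
python3 -m creep '{"hand":[0,0,0,0,0],"delta_pos":[[-0.04,0,0],[-0.045,0,0],[-0.045,0,0],[-0.04,0,0],[-0.03,0,0.02]],"turn":[0,0,0,0,0]}' && python3 -m creep '{"hand":[0,0,0,0,0],"delta_pos":[[0,0,0.045],[0,0,0.045],[0,0,0.045],[0,0,0.035],[0,0,0.0265]],"turn":[0,0,0,0,0]}' && python3 -m creep '{"hand":[0,0,0,0,0],"delta_pos":[[-0.03,-0.002,0],[-0.03,0,0],[-0.01,0,0],[0,0,0],[0,0,0]],"turn":[0,0,0,0,0]}' &&  python3 mv.py '[(.53,-.3662,.075)]'
```

```text
clock: 24.8
tcp_pos: [0.4942, -0.2962, 0.2284]
orientation: [0.003, 0.523, 0.852, -0.001]
wrist_force: [0.0, -0.6, 0.8]
finger_gap: 0.0
clock: 25.22
tcp_pos: [0.49, -0.2914, 0.0656]
orientation: [-0.002, 0.523, 0.852, 0.0]
wrist_force: [-0.7, -0.1, 0.3]
finger_gap: 0.0001
clock: 25.63
tcp_pos: [0.5152, -0.3423, 0.0694]
orientation: [-0.001, 0.523, 0.852, 0.0]
wrist_force: [-0.6, 0.3, -0.2]
finger_gap: 0.0001
t 25.6333 tcp [ 0.5152 -0.3423  0.0694] yaw_y 26.935935496120692 gap 0.00010719886295714784 F [-0.5708  0.3491 -0.2355] tool z [-0.0013  0.0013 -1.    ]
to (0.53, -0.3662, 0.075) total units [-0.035   0.0029 -0.0071] rows 1 per row [-0.035   0.0029 -0.0071]
```

```bash
python3 -m creep '{"hand":[0,0,0,0,0],"delta_pos":[[-0.015,0,0],[-0.012,0,0],[-0.004,0,0],[-0.002,0,0],[0,0,0]],"turn":[0,0,0,0,0]}' &&  python3 -m creep '{"hand":[0,0,0,0,0],"delta_pos":[[-0.002,0,0],[-0.002,0,0],[-0.002,0,0],[0,0,0],[0,0,0]],"turn":[0,0,0,0,0]}' && python3 -m creep '{"hand":[0,0,0,0,0],"delta_pos":[[-0.001,0,0],[-0.001,0,0],[-0.001,0,0],[0,0,0],[0,0,0]],"turn":[0,0,0,0,0]}' && python3 mv.py '[]'
python3 - <<'E'
from h import *
c=cam('side'); save(c,'p'); P=cloud(c)
nr=np.array([.457,-.8894]);d=np.array([.8894,.457]); o=np.array([.592,-.476]); v=(P[...,:2]-o)@nr; u=(P[...,:2]-o)@d; z=P[...,2]
for a,b in [(-.11,-.05),(.05,.11)]:
    k=(z>.082)&(z<.09)&(u>a)&(u<b)&(v<-.1)&(v>-.13); print(k.sum(),np.percentile(v[k],[5,50,95]))
E
```

```text
clock: 26.05
tcp_pos: [0.5278, -0.3654, 0.0707]
orientation: [-0.0, 0.522, 0.853, 0.0]
wrist_force: [0.6, -0.1, -0.4]
finger_gap: -0.0001
clock: 26.47
tcp_pos: [0.5285, -0.3667, 0.0706]
orientation: [-0.003, 0.522, 0.853, 0.001]
wrist_force: [-4.0, 7.6, 5.7]
finger_gap: 0.0007
clock: 26.88
tcp_pos: [0.5285, -0.3668, 0.0706]
orientation: [-0.004, 0.522, 0.853, 0.002]
wrist_force: [-7.4, 14.1, 9.6]
finger_gap: 0.0
t 26.8833 tcp [ 0.5285 -0.3668  0.0706] yaw_y 27.113509834427354 gap 2.8914345971139427e-05 F [-7.4461 14.1079  9.6163] tool z [-0.005   0.0084 -1.    ]
58 [-0.11487582 -0.11084922 -0.10742859]
52 [-0.1128875  -0.10965223 -0.10676619]
```

```bash
python3 -m creep '{"hand":[0,0,0,0,0],"delta_pos":[[-0.002,0,0],[-0.002,0,0],[-0.002,0,0],[0,0,0],[0,0,0]],"turn":[0,0,0,0,0]}' && python3 mv.py '[]'
```

```text
clock: 27.35
tcp_pos: [0.5285, -0.3669, 0.0706]
orientation: [-0.008, 0.521, 0.853, 0.004]
wrist_force: [-13.3, 24.8, 20.7]
finger_gap: 0.0002
t 27.35 tcp [ 0.5285 -0.3669  0.0706] yaw_y 27.19366001333947 gap 0.00021949031321241236 F [-13.3005  24.8201  20.7139] tool z [-0.0092  0.0156 -0.9998]
```

At 28 N horizontal the tray did not move, so this is the end stop. I retreat and do the final check.

```bash
python3 -m creep '{"hand":[0,0,0,0,0],"delta_pos":[[0.01,0,0],[0.03,0,0],[0.04,0,-0.02],[0.04,0,-0.03],[0.04,0,-0.03]],"turn":[0,0,0,0,0]}' && python3 -m creep '{"hand":[0,0,0,0,0],"delta_pos":[[0.03,0,-0.03],[0.02,0,-0.03],[0,0,-0.03],[0,0,0],[0,0,0]],"turn":[0,0,0,0,0]}' && python3 -m creep '{"hand":[0,0,0,0,0],"delta_pos":[[0,0,0],[0,0,0],[0,0,0],[0,0,0],[0,0,0]],"turn":[0,0,0,0,0]}' && python3 mv.py '[]'
python3 - <<'E'
from h import *
np.set_printoptions(precision=4,suppress=True)
from scipy.optimize import least_squares
nr=np.array([.457,-.8894]);o=np.array([.592,-.476])
for n in ['side','top']:
    c=cam(n); save(c,'z'+n); P=cloud(c); z=P[...,2]; v=(P[...,:2]-o)@nr; u=(P[...,:2]-o)@np.array([.8894,.457])
    k=(z>.082)&(z<.09)&(np.abs(u)<.1)&(v<-.1)&(v>-.13); print(n,'edge',k.sum(),np.median(v[k]))
    r=np.hypot(P[...,0]-.549,P[...,1]-.140); m=(z>.094)&(z<.107)&(r>.085)&(r<.12); q=P[m]
    f=least_squares(lambda a:np.hypot(q[:,0]-a[0],q[:,1]-a[1])-.102,[.549,.14],loss='soft_l1',f_scale=.003); print('bowl',f.x)
    k=(np.hypot(P[...,0]-.596,P[...,1]-.047)<.06)&(z>.165)&(z<.2); h=P[k]; vv=(h[:,:2]-[.548,.1405])@nr; print('handle tops',k.sum(),np.percentile(vv,[2,98]) if k.sum() else '', np.sort(h[:,2])[-3:])
    if n=='side': cv2.imwrite('pics/zsc.png',cv2.resize(c['pixels'][110:260,200:360,::-1],None,fx=4.5,fy=4,interpolation=cv2.INTER_CUBIC))
E
```

```text
clock: 27.77
tcp_pos: [0.4737, -0.2606, 0.1343]
orientation: [-0.001, 0.523, 0.853, 0.0]
wrist_force: [0.7, 0.3, 0.2]
finger_gap: -0.0004
clock: 28.18
tcp_pos: [0.458, -0.227, 0.2086]
orientation: [0.002, 0.522, 0.853, -0.0]
wrist_force: [-0.5, 0.0, -0.2]
finger_gap: 0.0003
clock: 28.6
tcp_pos: [0.4567, -0.2265, 0.2057]
orientation: [-0.001, 0.523, 0.853, 0.0]
wrist_force: [-0.9, -0.1, -0.3]
finger_gap: -0.0003
t 28.6 tcp [ 0.4567 -0.2265  0.2057] yaw_y 26.989602532511118 gap -0.0002815661742175496 F [-0.8676 -0.1101 -0.2671] tool z [-0.0014  0.0011 -1.    ]
side edge 174 -0.11051430739337155
bowl [0.5512 0.1373]
handle tops 29 [0.1301 0.1371] [0.1817 0.1817 0.1834]
top edge 74 -0.11217131108848787
bowl [0.5472 0.141 ]
handle tops 84 [0.0841 0.135 ] [0.1845 0.1847 0.1861]
```

View pics/zsc.png

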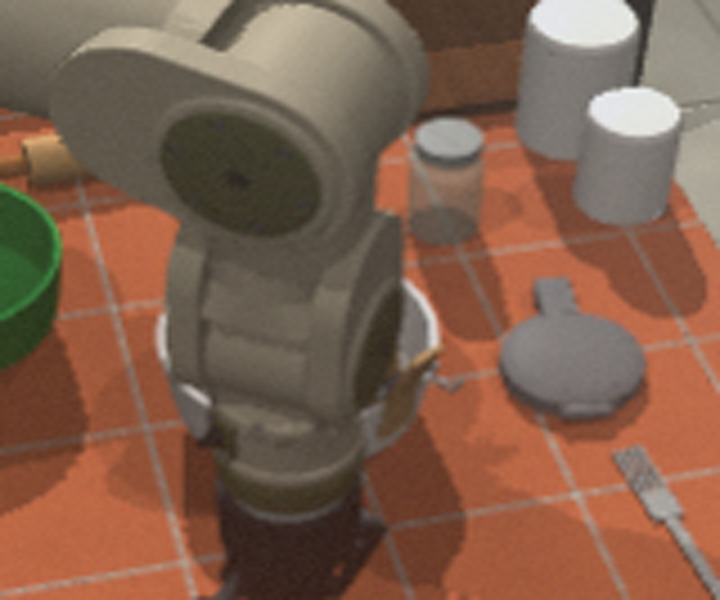

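View pics/ztop.png

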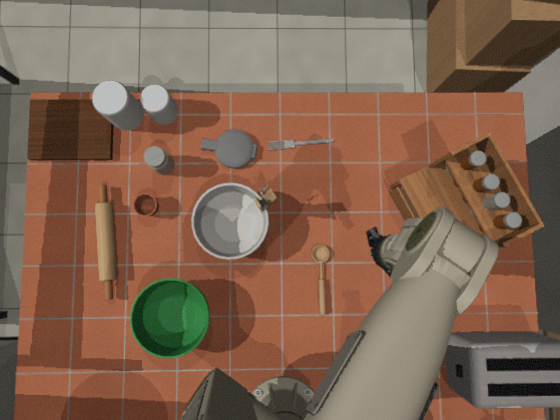

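The clip is still on the rim at top pixel (197,266), the bowl hasn't moved, and the arm hangs clear of everything. Handing in.

```bash
python3 -c "
from workcell import env
print(env.hand_in()); print(env.get_state()['clock'])"
```

```text
the job is handed in; nothing more can be done
None
the job is handed in; nothing more can be done
```

The clip is on the white bowl's rim and holding by itself. The tray is pushed against a hard stop that I take to be fully home. I handed in at about 29 s on the robot clock; no verdict was reported.

- **Clip:** I squeezed it off the tray panel, lowered it astride the rim on the side facing the rack, and let it close. Its mouth is about 0.10 m from the bowl axis and about 22 mm below the rim, leaning out about 0.1 rad. It was still there in the last picture.
- **Bowl:** The top camera puts its centre at the same place as at the start, within about 1 mm. The side camera differs by about 4 mm, but it was off by that much from the beginning and the arm partly hid the bowl in the last view. The other things look unmoved in the last top picture.
- **Tray:** I pushed it in with closed fingers until it stopped. It stopped at the same place in three pushes at different heights, and 28 N on the last one did not move it (about 2 N is enough to slide it).
- **Open doubt:** the depth pictures put the panel's middle at about x = -110 mm in the rack's frame, leaving a gap of roughly 7 mm between the back of the panel and the front of the housing. I took the stiff stop as the home position, but I could not read the tray joint directly.

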